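# Hang the sharps-bin holder on the trolley upright and load it

## Robot

A 6-joint arm with a two-finger parallel gripper is mounted at the origin on the work surface. World frame = base frame: x ahead of the robot, y to its left, z up, the work surface at z = 0. Lengths are in mm, angles in rad, forces in N, time in s.
With the tool pointing down it reaches from about 400 to 825 mm from the base axis. Payload 7 kg.
Tool frame: the origin (TCP) lies midway between the tips of the shut fingers; the grasp point (between the pads) lies 19 mm behind it (robot.pinch_z is the z of the grasp point in the tool frame, in mm); z points along the fingers, y is the direction in which the jaws open and shut (so a half turn about z gives the same grasp; the last joint's range is limited). The gripper opens to 85 mm and grips with 20 to 120 N. Pads are 22 mm wide; open, the fingers measure 114 mm over their backs; the gripper's body (76 mm by 85 mm) begins 54 mm behind the grasp point. The pads swing forward as they close: fully open they stand 13 mm farther back than shut.
Start: joints at [-0.979, 0.359, 0.012, 0, -1.224, -0.288], TCP at [201.898, -644.075, 231.302] pointing down, gripper open.
Joint ranges: [-3.07, 3.07], [-1.43, 2.12], [-1.02, 1.25], [-3.03, 1.67], [-3.05, -0], [-3.03, 3.03]. Speed limits (rad/s): [2.39, 2.39, 3.01, 3.14, 3.14, 3.14].

## Interface

Orientations are given as a unit quaternion [x, y, z, w].
In Python, from station import robot, get_image, camera_params, nets gives the robot as it stands.
- The arm moves only by the tool carry_out, never from a script. Its arguments are lists of equal length, an entry for each row: "offset": the shift along the tool's x, y, z in units of 25 mm (1.0 is 25 mm), a list of three; "turn": the turn about the tool's z in units of 6 degrees (1.0 is 6 degrees). In form: {"offset": [[dx, dy, dz], ...], "turn": [turn, ...]}. A call has 1 to 10 rows; each row shifts and turns the pose as measured when the row begins, along the tool's axes as they then stand; what a row does not reach is not made up. A row lasts 1/12 s, in which the tool goes at most 41.7 mm and 7.16 degrees, less where a joint would pass 70% of its speed; a pose out of reach is approached as far as the arm can. A call is refused whole if a number of a shift passes 1 or a number of a turn 1, either way. A call with a gripper value outside its range is refused whole. "claw" is the finger opening in mm, from 0 to 85.4, set as the call begins (left out, the last holds). The fingers move at their own pace and stop on an object; "squeeze" is the grip in N (left out, the last holds). Time passes only in rows, so rows that do not move let the fingers close. It gives the time, the measured TCP pose, the force and the opening at its end, in the units of the state.
- robot.sense(): the state, without advancing time (a new reading comes with each control period).
- get_image(name): name is "scene" or "side" or "wrist"; returns the picture (420x560x3 uint8, blue, green, red); there is no depth.
- camera_params(name): a dict with "fov_y" (degrees; the focal length in pixels is half the picture's height over the tangent of half this angle, whatever the lens; pixels are square), "cx", "cy" (the principal point, pixels), "extrinsics" (4x4, takes a point from camera to world coordinates). Camera axes: x right, y up, looking along -z (the intrinsics and any distortion apply to the point x, -y, -z); pixel columns grow to the right and rows downward; lengths in mm; the calibration is good to about 2 mm. A picture is of the moment at which its call begins: read the wrist's pose just before it. camera_params takes no time and is no camera call; for the wrist camera it gives the pose at the moment of the call.
- robot.job_done(): hands the job in, once; it reports no verdict.
Trained networks look in the newest picture that a camera, given by its name, has taken for a name from the list of things; names that differ only in an ending like _2 or _b are one class to them, and where a whole thing is asked for, a point or a joint stands for the part that bears it (a point fixed in the world has none). Each returns a list of dicts, best first, with "p" (0 to 1); they miss things now and then, are a little off and sometimes report something else, mostly with a low value. They report only what shows in the picture. A call takes as long as a camera call. They do not tell look-alikes from the thing itself.
- nets.boxes_of(camera, name): "point" ([column, row] in pixels, amid what is visible of it).
The state is a dict: "time": time; "joint_pos": joint angles; "joint_velocities": joint speeds; "joint_efforts": joint torques, N m; "ee_pos": TCP position; "orientation": TCP orientation; "contact_force": force on the tool from outside, world axes, zero at the start; "ft_torque": the same for the moment, N m; "finger_gap": opening from 0.0 (shut) to 1.0 (fully open).
Only numpy, scipy, OpenCV 4.12 (cv2) and the standard library are available. Lean on these libraries where they do the work, as an engineer would, in place of code of your own. Each camera call takes 0.05 s, during which the arm holds its last target.

## Task

Hang the steel sharps-bin holder on the slotted upright: hook its two claws into the two lowest slots and press it down until it is locked fully home. Then stand the yellow sharps container in the holder's cup, keeping it upright all the while, and leave the kidney dish, the pump bottle and the cardboard box where they are.

Things in the scene. Friction and masses are not known exactly. Their poses are not given: they have to be found in the camera images.
- upright: Slotted aluminium upright, fixed: face 40 mm wide, sheet 4 mm thick, 365 mm tall, open behind. Origin at z=0 under the middle of the slotted face's front; x points into the face (it looks to -x), z up. Four slots 8 mm wide, 26 mm high, in one column, bottom edges 125, 175, 225, 275 mm up. Holder home: its origin at x -105, y 0, z 90 mm here, same yaw. Foot plate 8 mm high.
- slot_low (a point): Middle of the lowest slot's bottom edge, at the front surface of the upright, 125 mm above the worktop; axes as upright.
- slot_high (a point): The same for the second slot from below, 175 mm above the worktop.
- shelf_edge (a point): Middle of the lower front edge of the fixed white shelf on top of the upright: 68 mm in front of the slotted face, 365 mm above the worktop. The shelf is 150 mm wide and covers all from here back over the slots; a box on it reaches 421 mm.
- holder: Loose steel holder, 0.35 kg, standing in its hanging posture. Origin under the middle of its round cup (outer radius 46, inner 43, height 40, floor 4 mm thick); z up, x from the cup to the back plate, which spans x 101 to 105 mm, is 40 mm wide and 100 mm high. Two claws, one above the other, 50 mm apart, stick out 12.5 mm behind the plate at y 0.
- arm (a point): Middle of the holder's straight level arm between cup and back plate, the place to grip it: 12 mm thick (y), z 39 to 65 mm, free from x 46 to 101 mm. This point is at x 73, y 0, z 52 mm in the holder's frame.
- claw_low (a point): Middle of the underside of the lower claw's tab where it leaves the back plate: x 105, y 0, z 35 mm in the holder's frame. Comes to slot_low when home. Claw 5 mm thick, nose 3 mm; tab 8 mm high, lip hanging 12 mm below it: it enters the slot level, with this point 12 to 18 mm above the slot's bottom edge, plate pushed against the face, then goes down.
- claw_high (a point): The same for the upper claw (z 85 mm in the holder's frame); comes to slot_high when home. The lips are springy wedges: over the last 3 mm down they grip the sheet and need a downward push of about 10 to 18 N; once down they stay.
- container: Loose closed yellow round sharps container, 0.3 kg: base radius 36 mm, 43.5 mm at 105 mm up; white lid of radius 47.5 mm, up to 114 mm; on it an upright flat red grip. Origin at the centre of its underside, z up. In the cup its underside stands on the cup's floor, 4 mm above the holder's origin; any yaw.
- grip (a point): On the container's red grip, on its centre line 140 mm above the underside; axes as container. The grip is 12 mm thick (flat sides face +y and -y), 60 mm long (x) from z 114 to 148 mm, with a round top 39 mm long up to 158 mm.
- dish: Bystander: yellow kidney dish, about 240 by 115 mm, 39 mm high; origin under its middle.
- pump_bottle: Bystander: white pump bottle with a blue label, radius 36 mm, 198 mm high; origin under its middle.
- swab_box: Bystander: cardboard box 70 by 90 by 80 mm; origin under its middle.
Things that resemble listed ones, but are neither listed nor needed, are in the scene too. What is shaped like the holder but green is not meant.

How it is judged (in metres and radians):
On the way, in this order (a step that is already met when the one before it is completed fails the run):
1. the holder hangs in the two lowest slots, pressed fully home (z of claw_low in the frame of slot_low between -0.003 and 0.0015 m and z of claw_high in the frame of slot_high between -0.003 and 0.0015 m and horizontal distance between claw_low and slot_low below 0.004 m and horizontal distance between claw_high and slot_high below 0.004 m), for 0.2 s.
2. the container stands in the holder's cup (horizontal distance between container and holder below 0.01 m and z of container in the frame of holder between 0.001 and 0.007 m), for 0.2 s.
At the end, for the whole second after the job is handed in: Holder hung by both claws in the two lowest slots, tabs seated on the slots' bottom edges (within 1.5 mm in height, 4 mm sideways), level within 6 degrees; container on the cup's floor (3 mm in height, 10 mm off centre, upright within 8 degrees); both released and at rest (all of step 1 and all of step 2 and angle between the x axis of holder and the x axis of upright, either way round below 0.1 rad and angle between holder's own z axis and vertical below 0.1 rad and angle between container's own z axis and vertical below 0.15 rad and linear speed of each of container, holder below 0.02 m/s); the robot touches nothing.
It fails at once if the container is tipped more than 35 degrees (angle between container's own z axis and vertical above 0.61 rad).
It fails at once if the kidney dish is displaced by more than 25 mm (distance of dish from where it was at the start of the episode above 0.025 m).
It fails at once if the pump bottle is displaced by more than 25 mm or tipped (distance of pump_bottle from where it was at the start of the episode above 0.025 m or angle between pump_bottle's own z axis and vertical above 0.35 rad).
It fails at once if the cardboard box is displaced by more than 25 mm (distance of swab_box from where it was at the start of the episode above 0.025 m).
It also fails if it takes over 72 s, if anything falls off the work surface, if the arm or the gripper's body presses on something with over 40 N, if the wrist force passes 120 N, or if a joint passes its speed limit or range.

## Working session

There is one attempt and no reset: what is moved stays moved. The work goes in short steps, Python scripts to look and compute and a tool call to move; the robot and the scene stay as the last step left them, time stands still between calls to the robot, and variables do not carry over. Pictures are saved under pics/ and viewed, and the job is handed in when it is done.

Besides the shell and the picture viewer there is one more tool, called after ">>>" as name(argument=value, ...), one argument or row to a line, values as JSON. carry_out: Moves the arm, as the interface text tells. Its arguments: {"type":"object","properties":{"offset":{"type":"array"},"turn":{"type":"array"},"claw":{"type":"number"},"squeeze":{"type":"number"}},"required":["offset","turn"]}

```bash
ls; mkdir -p pics; python3 - <<'E'
from station import robot, get_image, camera_params, nets
import cv2, numpy as np
s=robot.sense(); print(s, robot.pinch_z)
for n in ["scene","side","wrist"]:
    im=get_image(n); cv2.imwrite(f"pics/{n}0.png",im); p=camera_params(n); print(n,p)
    for t in ["holder","container","upright","dish","pump_bottle","swab_box"]:
        print(t,[(np.round(d["point"]).tolist(),round(d["p"],2)) for d in nets.boxes_of(n,t)][:4])
E
```

```text
pics
{'time': 0.0, 'joint_pos': array([-9.78899814e-01,  3.59353268e-01,  1.10510286e-02, -3.67792017e-04,
       -1.22411532e+00, -2.88128192e-01]), 'joint_velocities': array([-0.00118709, -0.00171471, -0.00019828,  0.00027416,  0.0012893 ,
       -0.00068229]), 'joint_efforts': array([ 9.91504385e-04, -5.83312583e+01,  2.93422347e+01,  6.93625420e+00,
       -5.87140225e-03, -1.60925958e-05]), 'ee_pos': array([ 201.75099142, -643.62371996,  230.37884702]), 'orientation': array([-1.51238914e-01,  9.88496891e-01,  8.07052905e-04, -1.88848700e-04]), 'contact_force': array([-0.8204975 , -0.00292653,  0.16342208]), 'ft_torque': array([-0.0178906 , -0.00222677,  0.0091039 ]), 'finger_gap': 1.0044710016149452} -18.700000000000003
scene {'fov_y': 49.42723472087968, 'cx': 290.2552292637705, 'cy': 206.20401976057693, 'extrinsics': array([[-6.73185422e-01, -6.37047647e-01,  3.75488592e-01,
         1.01274157e+03],
       [ 7.39473176e-01, -5.80558550e-01,  3.40780270e-01,
         5.35282127e+02],
       [ 8.99843151e-04,  5.07072052e-01,  8.61903199e-01,
         1.38807026e+03],
       [ 0
[... 896 characters left out ...]
ontainer [([348.0, 173.0], 0.8), ([235.0, 149.0], 0.49)]
upright [([238.0, 145.0], 0.6)]
dish [([303.0, 246.0], 0.64)]
pump_bottle [([270.0, 174.0], 0.77)]
swab_box [([206.0, 248.0], 0.83)]
wrist {'fov_y': 62.28748796343029, 'cx': 273.7625208678279, 'cy': 217.58556111202026, 'extrinsics': array([[-2.98431338e-01, -9.21799822e-01, -2.47434487e-01,
         1.40171174e+02],
       [ 9.54430293e-01, -2.88566446e-01, -7.61066513e-02,
        -6.63710269e+02],
       [-1.24619303e-03, -2.58871580e-01,  9.65910944e-01,
         3.74064503e+02],
       [ 0.00000000e+00,  0.00000000e+00,  0.00000000e+00,
         1.00000000e+00]])}
holder []
container []
upright []
dish []
pump_bottle []
swab_box []
```

View pics/scene0.png

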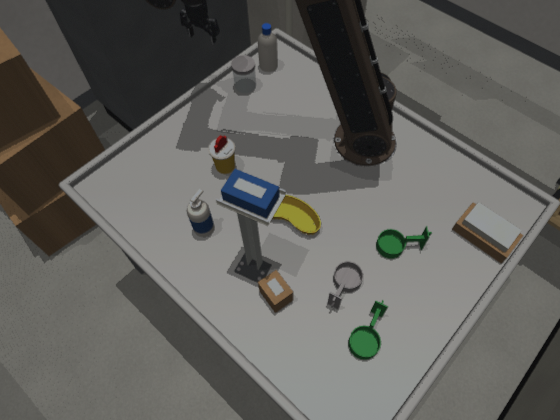

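View pics/side0.png

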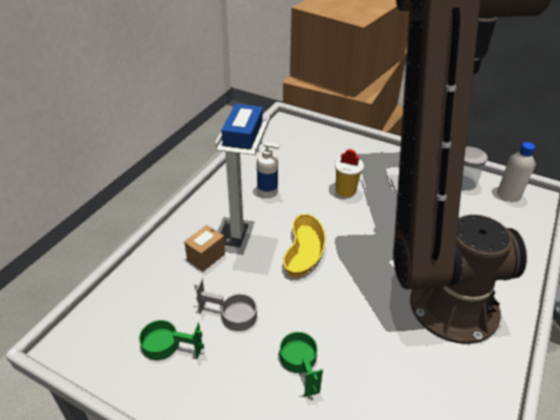

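View pics/wrist0.png

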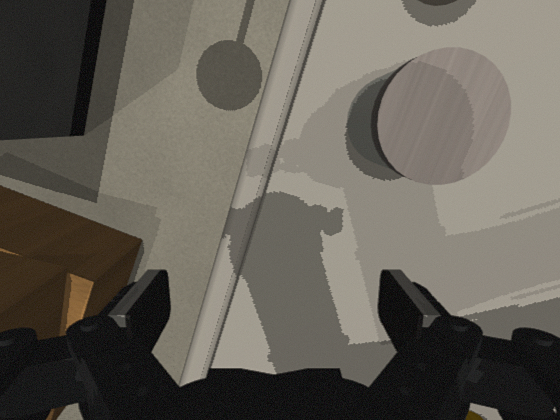

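The scene shows three holder shapes: green at (391,242) and (365,341), grey at (347,277), which is side (238,310). The grey steel one fits; the green ones are excluded. I'll enlarge crops to confirm and to measure.

```bash
cat > h.py <<'E'
import numpy as np, cv2
from scipy.optimize import least_squares
from station import robot, get_image, camera_params, nets
def K(p):
    f=210/np.tan(np.radians(p["fov_y"]/2)); return f
def proj(p,X):
    E=np.array(p["extrinsics"]); X=np.atleast_2d(X); c=(X-E[:3,3])@E[:3,:3]; f=K(p)
    return np.c_[p["cx"]+f*c[:,0]/-c[:,2], p["cy"]-f*c[:,1]/-c[:,2]]
def ray(p,uv):
    E=np.array(p["extrinsics"]); f=K(p)
    d=np.array([(uv[0]-p["cx"])/f,-(uv[1]-p["cy"])/f,-1.]); d=E[:3,:3]@d
    return E[:3,3],d/np.linalg.norm(d)
def onz(p,uv,z):
    o,d=ray(p,uv); return o+d*(z-o[2])/d[2]
def tri(obs):
    A=np.zeros((3,3));b=np.zeros(3)
    for p,uv in obs:
        o,d=ray(p,uv);M=np.eye(3)-np.outer(d,d);A+=M;b+=M@o
    X=np.linalg.solve(A,b); return X,[np.round(proj(p,X)[0]-uv,1) for p,uv in obs]
def crop(im,x0,y0,w,h,s,fn):
    c=cv2.resize(im[y0:y0+h,x0:x0+w],None,fx=s,fy=s,interpolation=cv2.INTER_CUBIC)
    st=10
    for x in range((x0//st+1)*st,x0+w,st): 
        cv2.line(c,((x-x0)*s,0),((x-x0)*s,5 if x%50 else 14),(0,0,255),1)
        if x%20==0: cv2.putText(c,str(x),((x-x0)*s-10,24),0,.35,(0,0,255),1)
    for y in range((y0//st+1)*st,y0+h,st): 
        cv2.line(c,(0,(y-y0)*s),(5,(y-y0)*s),(0,0,255),1)
        if y%20==0: cv2.putText(c,str(y),(8,(y-y0)*s+4),0,.35,(0,0,255),1)
    cv2.imwrite(fn,c)
E
python3 - <<'E'
from h import *
a=cv2.imread("pics/scene0.png"); b=cv2.imread("pics/side0.png")
crop(a,320,255,60,60,10,"pics/c1.png"); crop(b,185,270,80,65,10,"pics/c2.png")
crop(a,210,165,110,140,5,"pics/c3.png"); crop(b,200,95,75,160,4,"pics/c4.png")
crop(a,200,130,45,50,10,"pics/c5.png"); crop(b,325,140,50,60,10,"pics/c6.png")
E
```

```text
(no output)
```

View pics/c1.png

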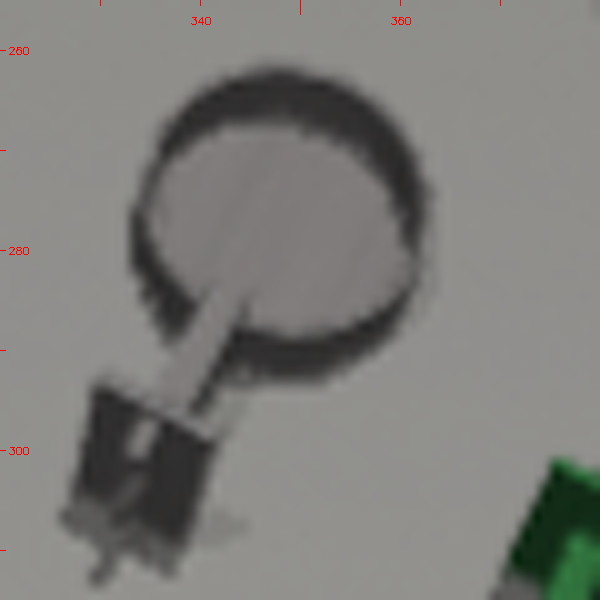

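View pics/c2.png

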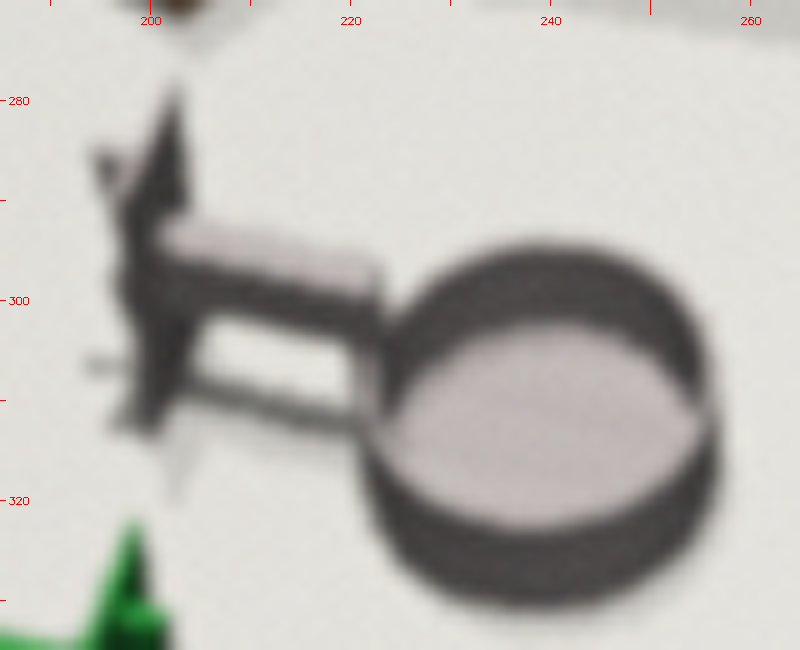

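View pics/c3.png

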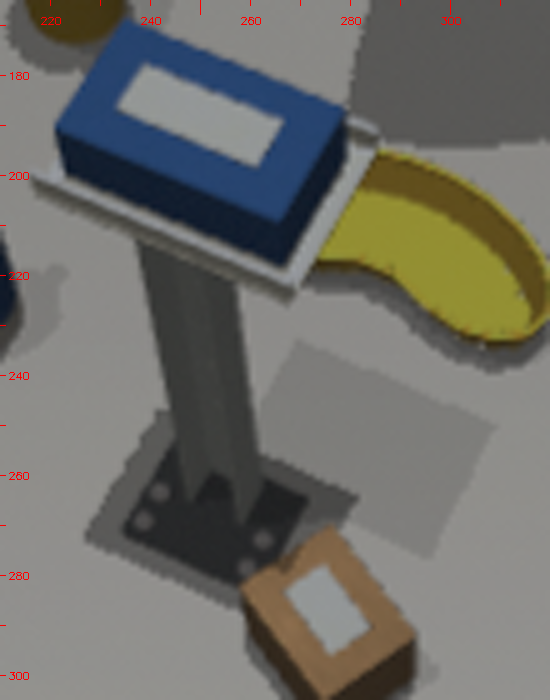

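View pics/c4.png

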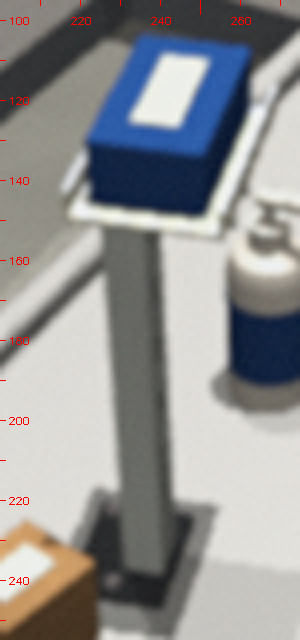

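View pics/c5.png

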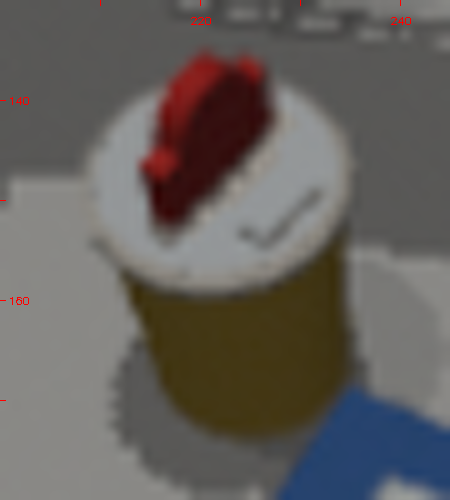

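View pics/c6.png

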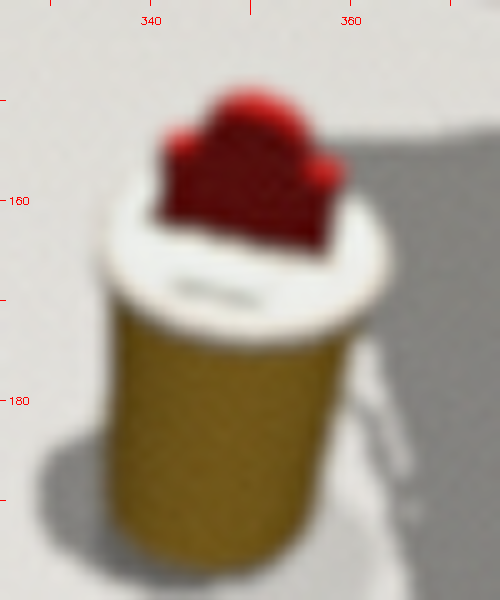

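The crops confirm that the grey steel holder is the target: scene cup centre (348,276) with the plate at (333,303), side cup (239,312) with the plate at (202,295). The container stands at scene (224,152) and side (348,170), with its red grip on top. Next come coarse fits.

```bash
python3 - <<'E'
from h import *
a=camera_params("scene"); b=camera_params("side")
def T(n,u,v): X,r=tri([(a,u),(b,v)]); print(n,np.round(X,1),r)
# holder floor centre z=4 each cam
print("floor ctr", onz(a,(347.5,277.8),4), onz(b,(239.5,312.5),4))
T("plate top corner R(scene)",(341.5,299),(202.5,278.5))
T("plate top L",(329.8,293.2),(202.5,278.5))
T("arm/cup",(343.8,283.5),(222,296.5))
T("uppernose",(330,313),(194.5,285.5))
# container grip: 
T("grip topmid",(220.5,136),(350,149.5))
T("lid ctr",(222,148.5),(348.5,163.3))
print("base", onz(a,(224,168),0),onz(b,(346,192),0))
# shelf corners
T("shelf near",(268.5,224),(251,153)) 
T("shelf left scene",(216,201),(218,149))
T("shelf far right",(285,192),(268,117))
print('foot',onz(b,(236,238),8), onz(a,(252,262),8))
for n,u,v in [("dish",(300,215),(303,246)),("pump",(201,215),(268,174)),("box",(276,290),(205,247))]: T(n,u,v)
E
```

```text
floor ctr [483.4558937  304.57480654   4.        ] [492.19414908 294.82261675   4.        ]
plate top corner R(scene) [582.1 338.8 121.6] [array([-1.7, -5.1]), array([-5.2,  3.5])]
plate top L [591.1 310.   98. ] [array([-0.2, -0.7]), array([-0.7,  0.5])]
arm/cup [529.6 316.9  70.2] [array([-0.2, -0.7]), array([-0.7,  0.5])]
uppernose [619.2 331.6  64.9] [array([-1.7, -5.3]), array([-5.4,  3.5])]
grip topmid [ 441.2 -302.5  176.2] [array([0.1, 0.5]), array([ 0.4, -0.4])]
lid ctr [ 444.1 -304.4  115.8] [array([-0.1, -0.8]), array([-0.6,  0.6])]
base [ 452.01545294 -306.05868397    0.        ] [ 438.33418465 -303.71421212    0.        ]
shelf near [604.8  78.3 318.8] [array([ -2.1, -11.5]), array([-9.7,  7.4])]
shelf left scene [694.6  -6.1 310.9] [array([ 5., 16.]), array([ 11.6, -11.6])]
shelf far right [551.5  91.7 444.2] [array([ -2.1, -14.9]), array([-12.4,  10. ])]
foot [643.57586441  68.18437562   8.        ] [652.56015576  39.72465764   8.        ]
dish [433.1  51.7  58.3] [array([-0.4, -1.6]), array([-1.5,  1.2])]
pump [ 666.4 -174.4   80.3] [array([0.1, 0.5]), array([ 0.4, -0.3])]
box [679.5 174.3  47.6] [array([0., 0.]), array([ 0., -0.])]
```

```bash
cat >> h.py <<'E'
def Rz(t): c,s=np.cos(t),np.sin(t); return np.array([[c,-s,0],[s,c,0],[0,0,1]])
def circ(r,z,n=60): t=np.linspace(0,2*np.pi,n); return np.c_[r*np.cos(t),r*np.sin(t),0*t+z]
def boxl(x0,x1,y0,y1,z0,z1):
    P=lambda x,y,z:np.array([x,y,z],float); L=[]
    for z in (z0,z1): L.append(np.array([P(x0,y0,z),P(x1,y0,z),P(x1,y1,z),P(x0,y1,z),P(x0,y0,z)]))
    for x in(x0,x1):
        for y in (y0,y1): L.append(np.array([P(x,y,z0),P(x,y,z1)]))
    return L
HOLDER=[circ(46,0),circ(46,40),circ(43,40),circ(43,4)]+boxl(46,101,-6,6,39,65)+boxl(101,105,-20,20,0,100)+boxl(105,117.5,-2.5,2.5,35,43)+boxl(105,117.5,-2.5,2.5,85,93)
CONT=[circ(36,0),circ(43.5,105),circ(47.5,114)]+boxl(-30,30,-6,6,114,148)
UP=boxl(0,4,-20,20,0,365)+[l for i in range(4) for l in boxl(0,4,-4,4,125+50*i,151+50*i)]+[np.array([[-68,-75,365],[-68,75,365],[20,75,365.],[20,-75,365],[-68,-75,365]])]
def draw(im,p,lines,pos,yaw,s,x0,y0,w,h,fn,cols=((0,255,255),)):
    c=cv2.resize(im[y0:y0+h,x0:x0+w],None,fx=s,fy=s,interpolation=cv2.INTER_CUBIC)
    for L in lines:
        uv=proj(p,L@Rz(yaw).T+pos); uv=((uv-[x0-.5,y0-.5])*s*8).astype(np.int32)
        cv2.polylines(c,[uv.reshape(-1,1,2)],False,cols[0],1,cv2.LINE_AA,3)
    cv2.imwrite(fn,c)
E
python3 - <<'E'
from h import *
a=camera_params("scene"); b=camera_params("side")
print(onz(a,(347.9,274.3),40),onz(b,(238.5,307.9),40))
pos=np.array([487,296,0.]); 
t=np.array([591,325])-pos[:2]; yaw=np.arctan2(t[1],t[0]); print(yaw)
A=cv2.imread("pics/scene0.png"); B=cv2.imread("pics/side0.png")
draw(A,a,HOLDER,pos,yaw,8,315,250,70,70,"pics/d1.png")
draw(B,b,HOLDER,pos,yaw,8,185,270,80,65,"pics/d2.png")
i=np.hstack([cv2.copyMakeBorder(cv2.imread("pics/d%d.png"%k),0,560-cv2.imread("pics/d%d.png"%k).shape[0],0,0,0) for k in(1,2)])
cv2.imwrite("pics/d12.png",cv2.resize(i,(800,int(i.shape[0]*800/i.shape[1]))))
E
```

```text
[487.20796189 304.17150658  40.        ] [486.6151667  306.02074101  40.        ]
0.271938421654496
```

View pics/d12.png

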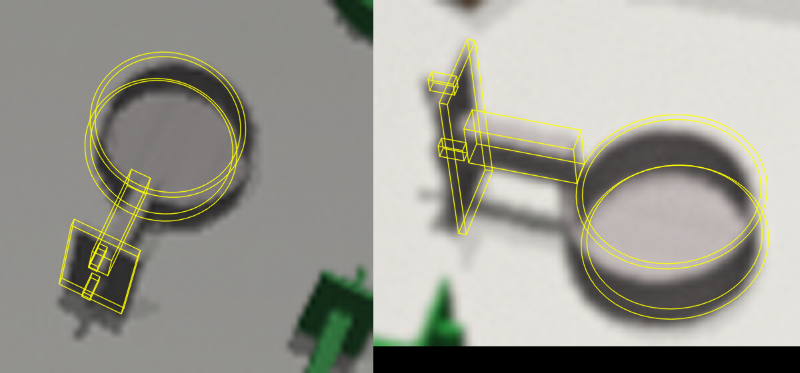

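```bash
cat >> h.py <<'E'
def two(A,a,B,b,model,pos,yaw,ra,rb,fn):
    draw(A,a,model,pos,yaw,*ra,"pics/_1.png"); draw(B,b,model,pos,yaw,*rb,"pics/_2.png")
    x,y=cv2.imread("pics/_1.png"),cv2.imread("pics/_2.png"); H=max(x.shape[0],y.shape[0])
    i=np.hstack([cv2.copyMakeBorder(k,0,H-k.shape[0],0,0,0) for k in(x,y)]); f=min(800/i.shape[1],600/H)
    cv2.imwrite(fn,cv2.resize(i,None,fx=f,fy=f))
E
python3 - <<'E'
from h import *
a=camera_params("scene"); b=camera_params("side")
A=cv2.imread("pics/scene0.png"); B=cv2.imread("pics/side0.png")
two(A,a,B,b,HOLDER,np.array([487,305,0.]),0.24,(8,320,255,50,60),(8,190,275,70,60),"pics/e1.png")
two(A,a,B,b,CONT,np.array([444,-304,0.]),0.0,(8,200,130,45,50),(8,325,140,50,60),"pics/e2.png")
two(A,a,B,b,UP,np.array([632,57,0.]),0.2,(4,210,165,80,120),(4,205,100,70,150),"pics/e3.png")
E
```

```text
(no output)
```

View pics/e1.png

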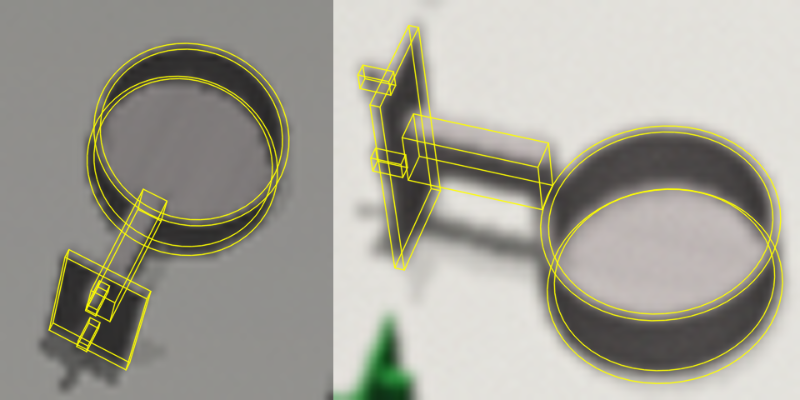

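View pics/e2.png

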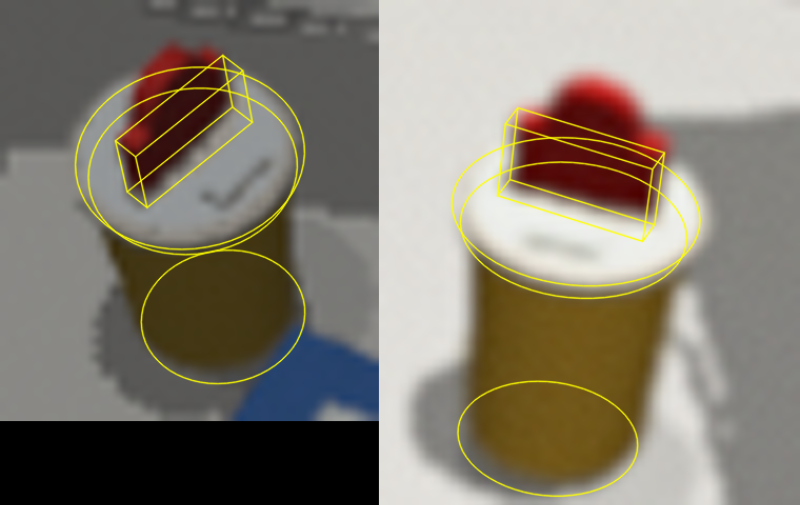

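View pics/e3.png

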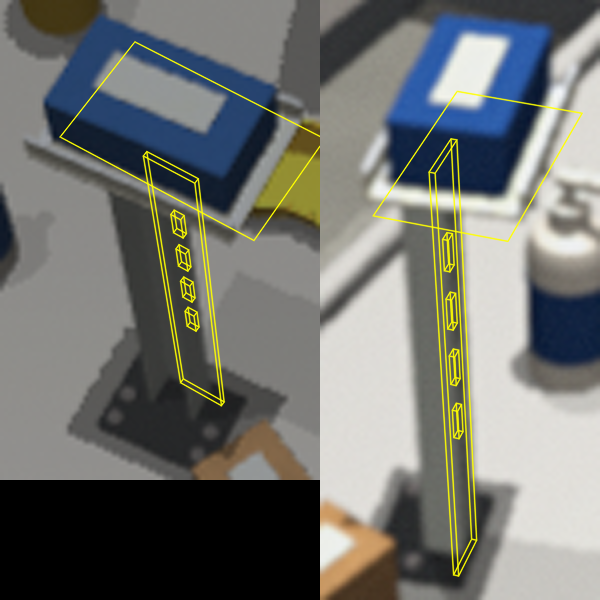

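```bash
python3 - <<'E'
from h import *
a=camera_params("scene"); b=camera_params("side")
A=cv2.imread("pics/scene0.png"); B=cv2.imread("pics/side0.png")
def f(q):
    x,y,t,D=q; g=lambda P:np.array(P,float)@Rz(t).T+[x,y,0]
    return np.r_[(proj(b,g([-68,75,365]))-[252,153.5]).ravel(),(proj(b,g([D,75,365]))-[217.5,149]).ravel(),
      (proj(a,g([D,75,365]))-[268.8,225]).ravel(),(proj(a,g([D,-75,365]))-[216.8,201.3]).ravel()]
r=least_squares(f,[640,50,.2,20]); print(r.x,np.round(r.fun,1))
UP[-1]=np.array([[-68,-75,365],[-68,75,365],[r.x[3],75,365.],[r.x[3],-75,365],[-68,-75,365]])
two(A,a,B,b,UP,np.array([r.x[0],r.x[1],0.]),r.x[2],(4,210,165,80,120),(4,205,100,70,150),"pics/e4.png")
# container
def fc(q):
    x,y=q; return np.r_[(proj(a,[x,y,114])-[222,148.3]).ravel(),(proj(b,[x,y,114])-[349.3,164.2]).ravel()]
r=least_squares(fc,[440,-300]); print(r.x,r.fun)
two(A,a,B,b,CONT,np.array([r.x[0],r.x[1],0.]),-.15,(8,200,130,45,50),(8,325,140,50,60),"pics/e5.png")
E
```

```text
[6.46466350e+02 4.57506239e+01 2.85811649e-01 2.00622266e+01] [-0.2  1.2  0.   1.2 -1.2 -1.1 -0.2  0.5]
[ 441.78871201 -305.6689417 ] [ 0.15845374 -0.84782261 -0.65385072  0.13462753]
```

View pics/e4.png

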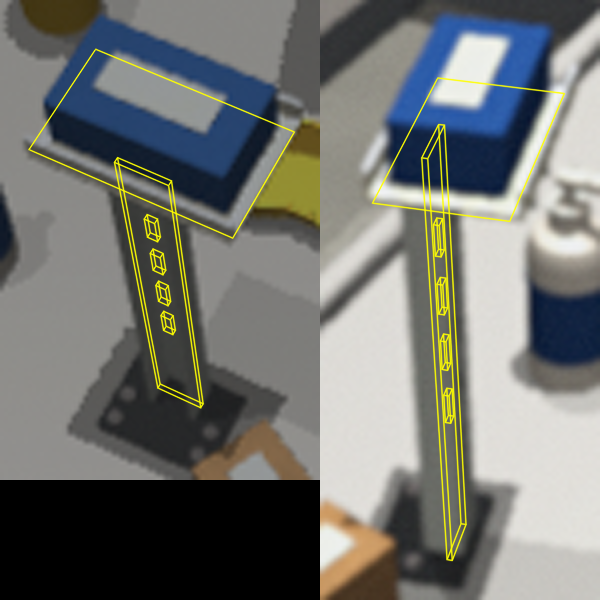

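View pics/e5.png

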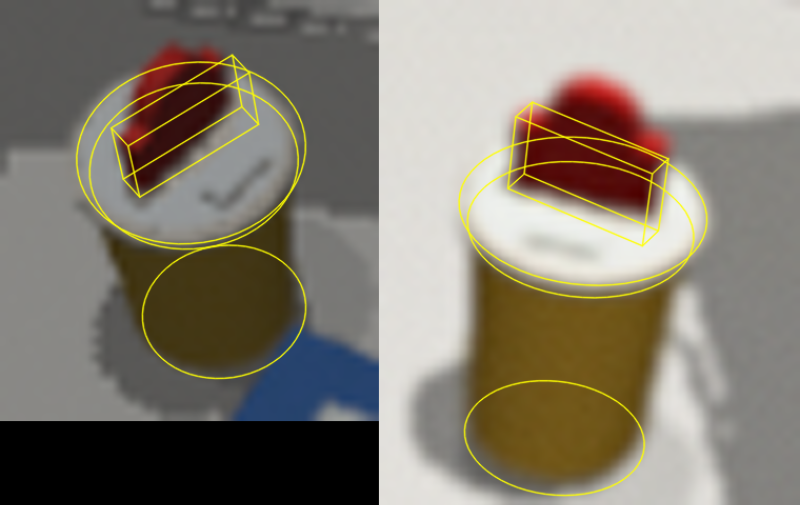

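Both overlays now fit: holder at about (487, 305) with yaw 0.24, and upright face at about (646, 46) with yaw 0.29, facing the robot. I'll start moving toward the holder.

```bash
cat >> h.py <<'E'
from scipy.spatial.transform import Rotation as Rn
def st(s=None):
    s=s or robot.sense(); R=Rn.from_quat(s["orientation"]).as_matrix()
    psi=np.arctan2(R[1,0],R[0,0]); return s,np.array(s["ee_pos"]),R,psi
def goto(target,psi_t=None):
    s,p,R,psi=st(); d=R.T@(np.array(target,float)-p)/25
    t=0 if psi_t is None else -np.degrees((psi_t-psi+np.pi)%(2*np.pi)-np.pi)/6
    print("t%.2f pos"%s["time"],np.round(p,1),"psi %.3f"%psi,"F",np.round(s["contact_force"],1),"gap %.3f"%s["finger_gap"],"| units",np.round(d,3),"turn %.3f"%t, "tilt",np.round(np.degrees(np.arccos(-R[2,2])),2))
E
python3 - <<'E'
from h import *
goto([330,-330,240]); goto([435,0,240]); goto([545,319,230],0.24+np.pi)
E
```

```text
t1.05 pos [ 201.9 -644.1  231.3] psi -2.838 F [ 0.7 -0.3  0.3] gap 1.004 | units [-8.647 10.455 -0.347] turn 0.000 tilt 0.0
t1.05 pos [ 201.9 -644.1  231.3] psi -2.838 F [ 0.7 -0.3  0.3] gap 1.004 | units [-16.604  21.794  -0.348] turn 0.000 tilt 0.0
t1.05 pos [ 201.9 -644.1  231.3] psi -2.838 F [ 0.7 -0.3  0.3] gap 1.004 | units [-24.62   32.653   0.052] turn 0.609 tilt 0.0
```

>>> carry_out(
  offset=[
    [-0.8,1,-0.03],
    [-0.8,1,-0.03],
    [-0.8,1,-0.03],
    [-0.8,1,-0.03],
    [-0.8,1,-0.03],
    [-0.8,1,-0.03],
    [-0.8,1,-0.03],
    [-0.8,1,-0.03],
    [-0.8,1,-0.03],
    [-0.8,1,-0.03],
  ],
  turn=[0,0,0,0,0,0,0,0,0,0],
)

```text
time: 1.88
ee_pos: [319.3, -338.6, 236.3]
orientation: [-0.147, 0.989, 0.0, -0.001]
contact_force: [1.4, -0.1, 0.0]
finger_gap: 0.999
```

```bash
python3 - <<'E'
from h import *
goto([435,0,240]); goto([545,319,230],0.24+np.pi)
E
```

```text
t1.88 pos [ 319.3 -338.6  236.3] psi -2.846 F [ 1.4 -0.1  0. ] gap 0.999 | units [-8.369 11.613 -0.144] turn 0.000 tilt 0.08
t1.88 pos [ 319.3 -338.6  236.3] psi -2.846 F [ 1.4 -0.1  0. ] gap 0.999 | units [-16.292  22.541   0.26 ] turn 0.527 tilt 0.08
```

>>> carry_out(
  offset=[
    [-0.75,1,0],
    [-0.75,1,0],
    [-0.75,1,0],
    [-0.75,1,0],
    [-0.75,1,0],
    [-0.75,1,0],
    [-0.75,1,0],
    [-0.75,1,0],
    [-0.75,1,0],
    [-0.75,1,0],
  ],
  turn=[0.05,0.05,0.05,0.05,0.05,0.05,0.05,0.05,0.05,0.05],
)

```text
time: 2.72
ee_pos: [435.6, -32.2, 241.3]
orientation: [-0.12, 0.993, -0.0, 0.005]
contact_force: [-0.5, -1.2, 0.9]
finger_gap: 0.998
```

```bash
python3 - <<'E'
from h import *
goto([545,319,230],0.24+np.pi); goto([500,305,260],0.24+np.pi)
E
```

```text
t2.72 pos [435.6 -32.2 241.3] psi -2.900 F [-0.5 -1.2  0.9] gap 0.998 | units [-7.599 12.598  0.514] turn 0.011 tilt 0.61
t2.72 pos [435.6 -32.2 241.3] psi -2.900 F [-0.5 -1.2  0.9] gap 0.998 | units [-5.73  12.483 -0.705] turn 0.011 tilt 0.61
```

>>> carry_out(
  offset=[
    [-0.55,1,0],
    [-0.55,1,0],
    [-0.55,1,0],
    [-0.55,1,0],
    [-0.55,1,0],
    [-0.55,1,0],
    [-0.55,1,0],
    [-0.55,1,0],
    [-0.55,1,0],
    [-0.55,1,0],
  ],
  turn=[0,0,0,0,0,0,0,0,0,0],
)

```text
time: 3.55
ee_pos: [511.0, 259.9, 246.3]
orientation: [-0.122, 0.993, 0.002, 0.009]
contact_force: [0.4, 0.4, 0.3]
finger_gap: 1.002
```

>>> carry_out(
  offset=[
    [-0.2,1,0],
    [-0.1,1,0],
    [0,0.3,0],
    [0,0,0],
  ],
  turn=[0,0,0,0],
)

```text
time: 3.88
ee_pos: [505.1, 325.4, 245.4]
orientation: [-0.123, 0.992, 0.001, 0.009]
contact_force: [1.2, -0.8, 0.0]
finger_gap: 1.001
```

```bash
python3 - <<'E'
from h import *
goto([545,319,230],0.24+np.pi)
p=camera_params("wrist"); im=get_image("wrist"); np.save("w1.npy",p["extrinsics"]); cv2.imwrite("pics/w1.png",im); cv2.imwrite("pics/side1.png",get_image("side"))
cv2.imwrite("pics/scene1.png",get_image("scene"))
draw(im,p,HOLDER,np.array([487,305,0.]),0.24,1,0,0,560,420,"pics/w1o.png")
goto([545,319,230],0.24+np.pi)
E
```

```text
t3.88 pos [505.1 325.4 245.4] psi -2.894 F [ 1.2 -0.8  0. ] gap 1.001 | units [-1.472 -0.64   0.641] turn 0.071 tilt 1.02
t4.03 pos [505.4 323.2 245.7] psi -2.896 F [-0.7 -0.4  1.2] gap 0.996 | units [-1.486 -0.549  0.655] turn 0.055 tilt 1.03
```

View pics/w1o.png

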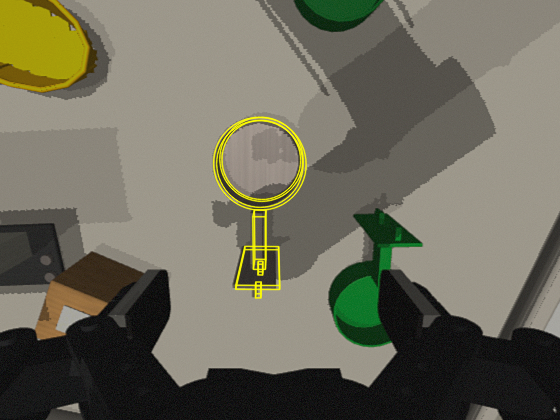

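View pics/side1.png

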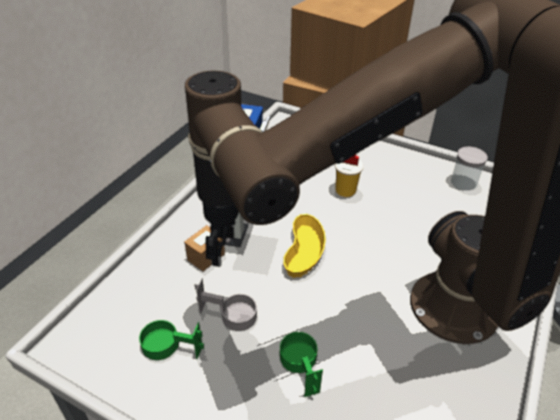

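View pics/scene1.png

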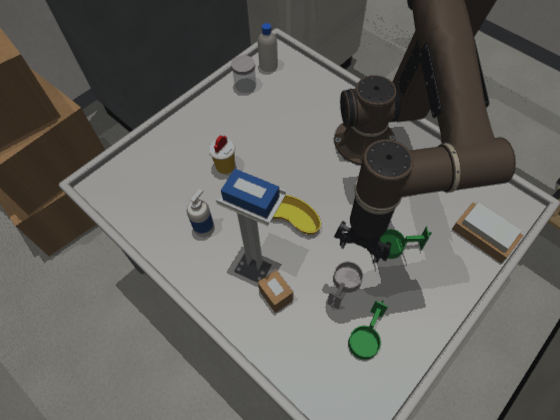

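```bash
python3 - <<'E'
from h import *
a=camera_params("scene"); b=camera_params("side")
for z in range(150,720,50):
    X=[505.4,323.2,z]; print(z,"above TCP",z-245,np.round(proj(a,X)[0]),np.round(proj(b,X)[0]))
A=cv2.imread("pics/scene1.png"); B=cv2.imread("pics/side1.png")
crop(A,310,130,220,140,4,"pics/s1.png"); crop(B,160,60,160,220,3,"pics/s2.png")
p,=[camera_params("wrist")]; print(np.round(np.linalg.inv(np.r_[np.c_[st()[2],st()[1]],[[0,0,0,1]]])@p["extrinsics"],3))
E
```

```text
150 above TCP -95 [353. 268.] [226. 282.]
200 above TCP -45 [355. 262.] [225. 268.]
250 above TCP 5 [358. 254.] [224. 253.]
300 above TCP 55 [360. 246.] [222. 238.]
350 above TCP 105 [363. 238.] [221. 221.]
400 above TCP 155 [366. 229.] [219. 204.]
450 above TCP 205 [369. 219.] [218. 185.]
500 above TCP 255 [372. 208.] [216. 165.]
550 above TCP 305 [375. 196.] [214. 144.]
600 above TCP 355 [379. 184.] [212. 122.]
650 above TCP 405 [384. 170.] [210.  97.]
700 above TCP 455 [388. 154.] [208.  71.]
[[-1.00000e-03  9.66000e-01  2.59000e-01  6.47540e+01]
 [ 1.00000e+00  0.00000e+00  1.00000e-03 -2.25000e-01]
 [ 1.00000e-03  2.59000e-01 -9.66000e-01 -1.42732e+02]
 [ 0.00000e+00  0.00000e+00  0.00000e+00  1.00000e+00]]
```

View pics/s1.png

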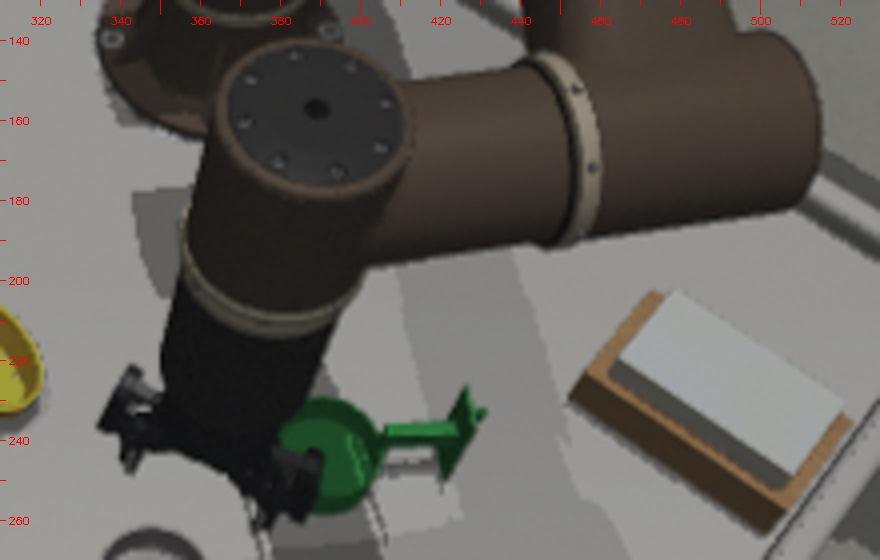

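View pics/s2.png

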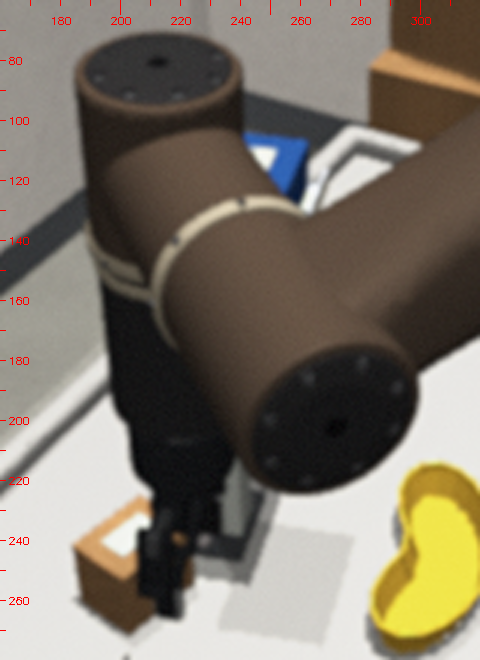

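Geometry finding: the wrist column (radius about 45 mm) rises well above the shelf's height. With the tool only able to point straight down, gripping the holder by its arm (32–48 mm in front of the face) would drive the wrist into the shelf. I'll grip the far cup wall instead, with the jaws along the holder's x, and check the joint margin first.

```bash
python3 - <<'E'
from h import *
s=robot.sense(); print(np.round(s["joint_pos"],3), np.round(s["joint_velocities"],3)); print(st()[2].round(4))
p=camera_params("wrist"); im=get_image("wrist"); p2=camera_params("wrist"); print(np.abs(p["extrinsics"]-p2["extrinsics"]).max())
cv2.imwrite("pics/w2.png",im)
draw(im,p,HOLDER,np.array([487,305,0.]),0.24,5,200,105,120,120,"pics/w2a.png")
draw(im,p,HOLDER,np.array([487,305,0.]),0.24,6,215,200,100,100,"pics/w2b.png")
E
```

```text
[ 0.901  0.217 -0.158  0.012 -1.182 -2.231] [-0.012 -0.01  -0.005  0.001 -0.001 -0.003]
[[-9.698e-01 -2.433e-01  1.730e-02]
 [-2.433e-01  9.699e-01  4.700e-03]
 [-1.800e-02  3.000e-04 -9.998e-01]]
0.30181472324517244
```

View pics/w2a.png

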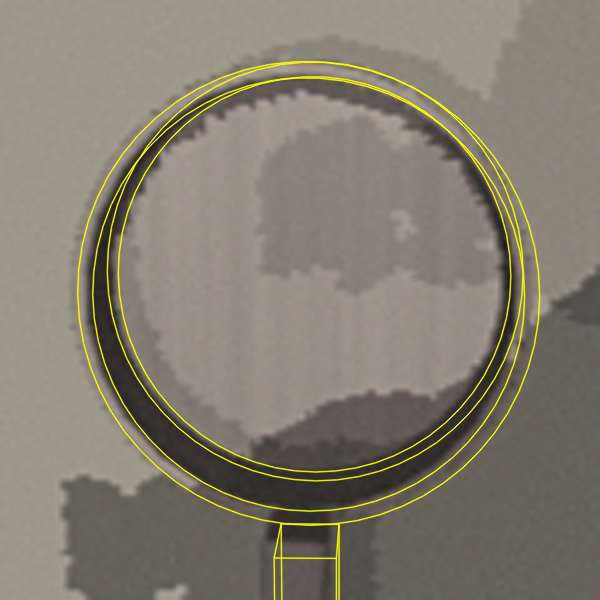

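View pics/w2b.png

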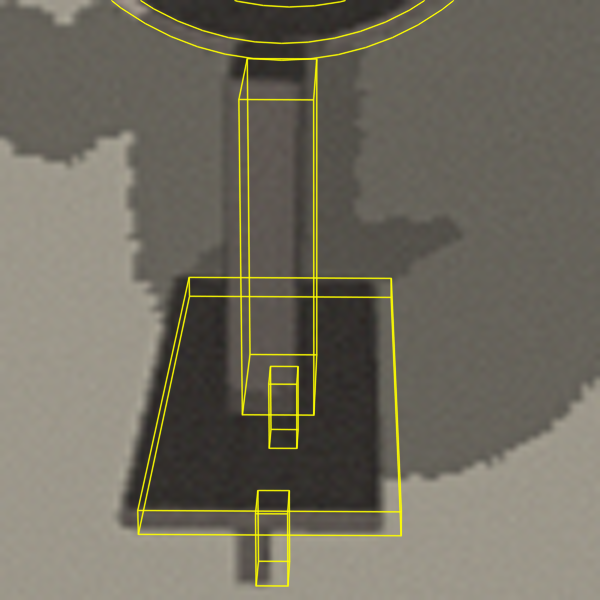

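```bash
python3 - <<'E'
from h import *
p=camera_params("wrist"); im=cv2.imread("pics/w2.png")
pos=np.array([486.5,305.,0.]);y=.216
draw(im,p,HOLDER,pos,y,5,200,105,120,120,"pics/_1.png")
draw(im,p,HOLDER,pos,y,6,215,200,100,100,"pics/_2.png")
i=np.hstack([cv2.imread("pics/_1.png"),cv2.imread("pics/_2.png")]); cv2.imwrite("pics/w2c.png",cv2.resize(i,(800,400)))
E
```

```text
(no output)
```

View pics/w2c.png

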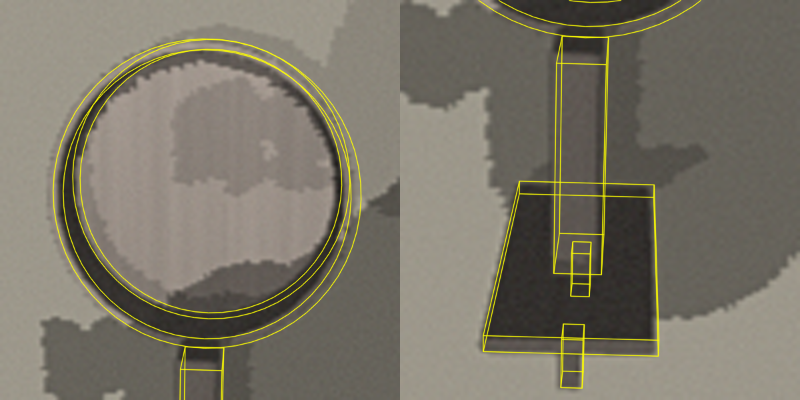

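Refined holder pose is about (486.5, 304.8) with yaw 0.214. Before gripping it, I'll take a close look at the slots from in front of the upright.

```bash
python3 - <<'E'
from h import *
goto([525,12,260],.286+np.pi)
E
```

```text
t4.08 pos [505.5 322.9 245.9] psi -2.896 F [-0.1  0.1  0. ] gap 0.997 | units [  2.251 -12.253  -0.61 ] turn -0.389 tilt 1.04
```

>>> carry_out(
  offset=[
    [0.2,-1,-0.05],
    [0.2,-1,-0.05],
    [0.2,-1,-0.05],
    [0.2,-1,-0.05],
    [0.2,-1,-0.05],
    [0.2,-1,-0.05],
    [0.2,-1,-0.05],
    [0.2,-1,-0.05],
    [0.2,-1,-0.05],
    [0.2,-1,-0.05],
  ],
  turn=[-0.04,-0.04,-0.04,-0.04,-0.04,-0.04,-0.04,-0.04,-0.04,-0.04],
)

```text
time: 4.92
ee_pos: [519.8, 49.8, 260.9]
orientation: [-0.141, 0.99, 0.002, 0.012]
contact_force: [0.1, -0.3, -0.6]
finger_gap: 1.002
```

```bash
python3 - <<'E'
from h import *
goto([525,12,260],.286+np.pi)
E
```

```text
t4.92 pos [519.8  49.8 260.9] psi -2.858 F [ 0.1 -0.3 -0.6] gap 1.002 | units [ 0.223 -1.512  0.027] turn -0.022 tilt 1.38
```

>>> carry_out(
  offset=[
    [0.1,-0.7,0],
    [0.1,-0.4,0],
    [0,0,0],
    [0,0,0],
  ],
  turn=[0,0,0,0],
)

```text
time: 5.25
ee_pos: [520.6, 11.5, 263.2]
orientation: [-0.136, 0.991, 0.002, 0.014]
contact_force: [-0.4, 1.2, -0.9]
finger_gap: 1.0
```

```bash
python3 - <<'E'
from h import *
goto([525,12,260],.286+np.pi); print(st()[2].round(4))
p=camera_params("wrist"); im=get_image("wrist"); np.save("w3.npy",p["extrinsics"])
cv2.imwrite("pics/w3.png",im)
draw(im,p,UP,np.array([646,46,0.]),0.286,1,0,0,560,420,"pics/w3a.png")
E
```

```text
t5.25 pos [520.6  11.5 263.2] psi -2.868 F [-0.4  1.2 -0.9] gap 1.000 | units [-0.172 -0.027  0.133] turn -0.119 tilt 1.61
[[-0.9624 -0.2702  0.0267]
 [-0.2701  0.9628  0.0086]
 [-0.028   0.0011 -0.9996]]
```

View pics/w3a.png

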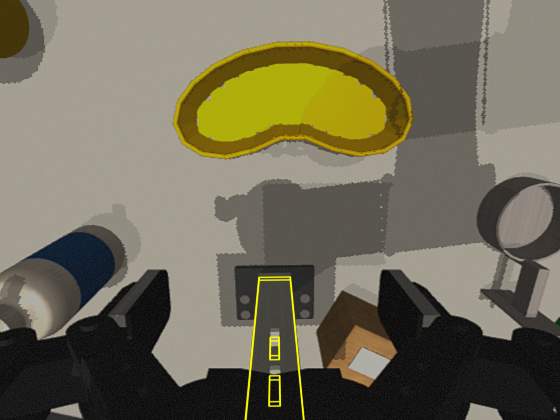

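```bash
python3 - <<'E'
from h import *
p=camera_params("wrist"); p["extrinsics"]=np.load("w3.npy"); im=cv2.imread("pics/w3.png")
im=cv2.convertScaleAbs(im,alpha=2.2,beta=20)
crop(im,230,255,90,120,6,"pics/w3b.png")
draw(im,p,UP,np.array([646,46,0.]),0.286,6,230,255,90,120,"pics/w3c.png")
i=np.hstack([cv2.imread("pics/w3b.png"),cv2.imread("pics/w3c.png")]); cv2.imwrite("pics/w3d.png",cv2.resize(i,None,fx=.74,fy=.74))
E
```

```text
(no output)
```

View pics/w3d.png

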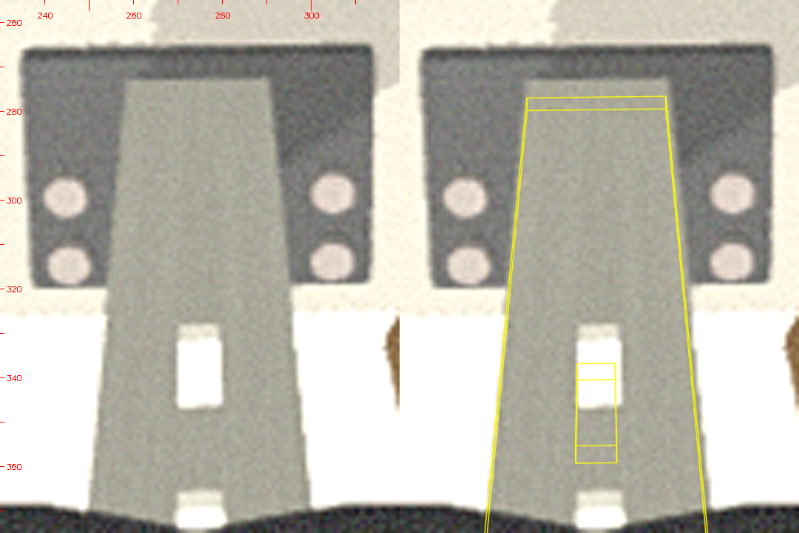

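```bash
python3 - <<'E'
from h import *
p=camera_params("wrist"); p["extrinsics"]=np.load("w3.npy")
k=4.44; c=lambda x,y:(x/k+230-.5,y/k+255-.5)
pts=[((0,20,8),c(126,80)),((0,-20,8),c(269,79)),((0,4,125),c(177,325)),((0,-4,125),c(221,324)),((0,4,151),c(176,407)),((0,-4,151),c(223,407)),((0,4,175),c(176,490)),((0,-4,175),c(225,490))]
# check orientation: y sign
P=np.array([q[0] for q in pts],float); O=np.array([q[1] for q in pts])
def f(q,full=False):
    PP=P.copy(); PP[:,1]*=sg
    X=PP@Rz(q[2]).T+[q[0],q[1],q[3] if len(q)>3 else 0]
    r=proj(p,X)-O
    eL=[]
    return r.ravel()
for sg in (1,-1):
  for q0 in ([646,46,.286],[646,46,.286,0.]):
    r=least_squares(f,q0); print(sg,r.x.round(3),np.abs(r.fun).max().round(2)); print(r.fun.reshape(-1,2).round(1).tolist())
E
```

```text
1 [636.962  44.127   3.422] 0.68
[[0.3, 0.0], [0.2, 0.0], [0.7, 0.1], [-0.6, 0.2], [0.6, -0.5], [-0.6, -0.5], [0.3, 0.3], [-0.6, 0.3]]
1 [6.36572e+02 4.40170e+01 3.42200e+00 5.65000e-01] 0.68
[[0.3, -0.1], [0.2, -0.0], [0.7, 0.0], [-0.6, 0.2], [0.6, -0.4], [-0.6, -0.5], [0.2, 0.4], [-0.6, 0.3]]
-1 [6.36962e+02 4.41270e+01 2.80000e-01] 0.68
[[0.3, 0.0], [0.2, 0.0], [0.7, 0.1], [-0.6, 0.2], [0.6, -0.5], [-0.6, -0.5], [0.3, 0.3], [-0.6, 0.3]]
-1 [6.36572e+02 4.40170e+01 2.80000e-01 5.65000e-01] 0.68
[[0.3, -0.1], [0.2, -0.0], [0.7, 0.0], [-0.6, 0.2], [0.6, -0.4], [-0.6, -0.5], [0.2, 0.4], [-0.6, 0.3]]
```

The slots show sharply: lowest slot at u 269–279, v 328–346, second slot from v 365. The fit gives the upright at (637.0, 44.1) with yaw 0.280, residuals below 0.7 px. Next I plan the move back to the holder with a quarter turn.

```bash
cat >> h.py <<'E'
def plan(target,psi_t,n):
    s,p,R,psi=st(); tot=(psi_t-psi+np.pi)%(2*np.pi)-np.pi
    d=(np.array(target,float)-p)/n; out=[]
    for i in range(n):
        ang=tot*i/n; Ri=Rn.from_rotvec([0,0,ang]).as_matrix()@R
        out.append((Ri.T@d/25).round(2).tolist())
    print(out, "turn/row %.3f"%(-np.degrees(tot)/6/n))
E
python3 - <<'E'
from h import *
goto([443,295,120],.214+1.5*np.pi); plan([443,295,120],.214+1.5*np.pi,15)
E
```

```text
t5.30 pos [520.6  11.8 263.3] psi -2.867 F [ 0.6 -0.2 -0.7] gap 1.003 | units [ 0.081 11.74   5.743] turn -14.426 tilt 1.61
[[0.01, 0.78, 0.38], [-0.07, 0.78, 0.39], [-0.15, 0.77, 0.39], [-0.23, 0.75, 0.39], [-0.3, 0.72, 0.39], [-0.37, 0.68, 0.39], [-0.44, 0.64, 0.4], [-0.5, 0.59, 0.4], [-0.56, 0.54, 0.4], [-0.61, 0.48, 0.4], [-0.65, 0.41, 0.4], [-0.69, 0.34, 0.4], [-0.72, 0.27, 0.4], [-0.75, 0.2, 0.4], [-0.76, 0.12, 0.4]] turn/row -0.962
```

>>> carry_out(
  offset=[
    [0,0.8,0.3],
    [-0.07,0.8,0.3],
    [-0.15,0.8,0.3],
    [-0.23,0.75,0.4],
    [-0.3,0.75,0.4],
    [-0.37,0.7,0.4],
    [-0.45,0.65,0.4],
    [-0.5,0.6,0.4],
    [-0.55,0.55,0.4],
    [-0.6,0.5,0.4],
  ],
  turn=[-1,-1,-1,-1,-1,-1,-1,-1,-1,-1],
  claw=45,
  squeeze=30,
)

```text
time: 6.13
ee_pos: [458.2, 210.6, 171.1]
orientation: [-0.631, 0.775, -0.006, 0.018]
contact_force: [-0.1, 0.2, -0.7]
finger_gap: 0.528
```

```bash
python3 - <<'E'
from h import *
goto([443,295,120],.214+1.5*np.pi); plan([443,295,120],.214+1.5*np.pi,6);print(st()[2].round(4))
E
```

```text
t6.13 pos [458.2 210.6 171.1] psi -1.775 F [-0.1  0.2 -0.7] gap 0.528 | units [-3.143  1.345  2.066] turn -3.992 tilt 2.14
[[-0.52, 0.22, 0.34], [-0.54, 0.19, 0.35], [-0.55, 0.15, 0.35], [-0.56, 0.11, 0.35], [-0.56, 0.07, 0.35], [-0.56, 0.03, 0.35]] turn/row -0.665
[[-0.2026 -0.9786  0.035 ]
 [-0.9791  0.2031  0.013 ]
 [-0.0198 -0.0316 -0.9993]]
```

>>> carry_out(
  offset=[
    [-0.6,0.2,0.4],
    [-0.7,0.2,0.4],
    [-0.75,0.2,0.4],
    [-0.75,0.15,0.4],
    [-0.3,0.05,0.2],
  ],
  turn=[-0.9,-0.9,-0.9,-0.9,-0.3],
)

```text
time: 6.55
ee_pos: [437.4, 297.2, 124.5]
orientation: [0.785, -0.619, 0.01, -0.017]
contact_force: [-0.0, 0.0, 0.6]
finger_gap: 0.526
```

```bash
python3 - <<'E'
from h import *
goto([443,295,60],.214+1.5*np.pi); print(st()[2].round(4))
p=camera_params("wrist"); im=get_image("wrist")
cv2.imwrite("pics/w4.png",im)
draw(im,p,HOLDER,np.array([486.5,304.8,0.]),0.214,1,0,0,560,420,"pics/w4a.png")
goto([443,295,60],.214+1.5*np.pi)
E
```

```text
t6.55 pos [437.4 297.2 124.5] psi -1.335 F [-0.   0.   0.6] gap 0.526 | units [ 0.153 -0.099  2.584] turn 0.209 tilt 2.21
[[ 0.2337 -0.9717  0.0358]
 [-0.9723 -0.2333  0.0146]
 [-0.0058 -0.0382 -0.9993]]
t6.60 pos [437.  297.3 123.8] psi -1.335 F [-0.7  0.6 -0.5] gap 0.526 | units [ 0.157 -0.116  2.559] turn 0.204 tilt 2.16
```

View pics/w4a.png

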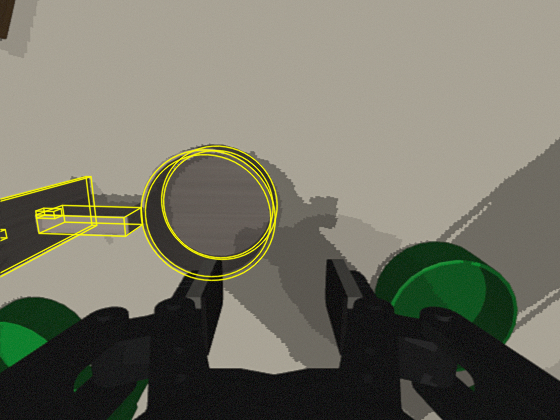

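```bash
python3 - <<'E'
from h import *
p=camera_params("wrist")
for uv in [(452,305),(382,290)]: 
    X=onz(p,uv,40); print(X.round(), (Rz(-.214)@(X-[486.5,304.8,0])).round())
E
```

```text
[304. 325.  40.] [-174.   59.   40.]
[355. 327.  40.] [-124.   49.   40.]
```

>>> carry_out(
  offset=[
    [0.1,-0.1,0.9],
    [0.06,0,0.9],
    [0,0,0.7],
  ],
  turn=[0.1,0.1,0],
)

```text
time: 6.85
ee_pos: [443.7, 299.0, 64.1]
orientation: [0.778, -0.627, 0.009, -0.021]
contact_force: [-0.4, -0.1, -0.3]
finger_gap: 0.531
```

```bash
python3 - <<'E'
from h import *
goto([443,295.3,10],.214+1.5*np.pi)
E
```

```text
t6.85 pos [443.7 299.   64.1] psi -1.357 F [-0.4 -0.1 -0.3] gap 0.531 | units [0.164 0.154 2.156] turn 0.001 tilt 2.61
```

>>> carry_out(
  offset=[
    [0.15,0.1,0.9],
    [0.1,0.1,0.8],
    [0.05,0.05,0.35],
    [0,0,0.1],
  ],
  turn=[0,0,0,0],
)

```text
time: 7.18
ee_pos: [440.4, 290.0, 6.5]
orientation: [0.776, -0.63, 0.009, -0.02]
contact_force: [-0.7, -0.7, 0.4]
finger_gap: 0.531
```

```bash
python3 - <<'E'
from h import *
goto([443,295.3,10],.214+1.5*np.pi)
print(st()[2].round(4))
p=camera_params("wrist"); im=get_image("wrist")
cv2.imwrite("pics/w5.png",im); draw(im,p,HOLDER,np.array([486.5,304.8,0.]),0.214,1,0,0,560,420,"pics/w5a.png")
goto([443,295.3,10],.214+1.5*np.pi)
E
```

```text
t7.18 pos [440.4 290.    6.5] psi -1.364 F [-0.7 -0.7  0.4] gap 0.531 | units [-0.187 -0.15  -0.132] turn -0.067 tilt 2.51
[[ 0.2055 -0.9779  0.0395]
 [-0.9786 -0.2049  0.019 ]
 [-0.0105 -0.0425 -0.999 ]]
t7.23 pos [440.4 290.1   6.6] psi -1.364 F [ 1.   0.1 -0.5] gap 0.524 | units [-0.184 -0.149 -0.129] turn -0.065 tilt 2.5
```

View pics/w5a.png

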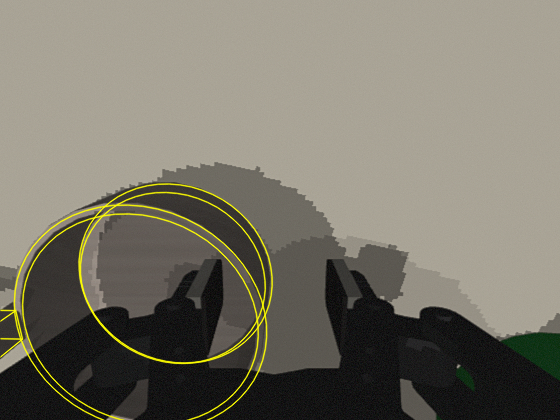

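>>> carry_out(
  offset=[
    [-0.19,-0.1,-0.1],
    [0,0,0],
  ],
  turn=[0,0],
)

```text
time: 7.4
ee_pos: [442.5, 296.0, 10.5]
orientation: [0.776, -0.631, 0.009, -0.02]
contact_force: [-0.3, -0.2, 0.9]
finger_gap: 0.529
```

```bash
python3 - <<'E'
from h import *
goto([443,295.3,10],.214+1.5*np.pi)
robot.sense(); get_image("side")
goto([443,295.3,10],.214+1.5*np.pi)
E
```

```text
t7.40 pos [442.5 296.   10.5] psi -1.365 F [-0.3 -0.2  0.9] gap 0.529 | units [ 0.031 -0.014  0.021] turn -0.077 tilt 2.55
t7.45 pos [442.2 295.7  10.5] psi -1.365 F [0.1 0.4 0. ] gap 0.523 | units [ 0.02  -0.026  0.02 ] turn -0.078 tilt 2.54
```

>>> carry_out(
  offset=[
    [0,0,0],
    [0,0,0],
    [0,0,0],
    [0,0,0],
  ],
  turn=[-0.07,0,0,0],
  claw=0,
  squeeze=40,
)

```text
time: 7.78
ee_pos: [443.1, 297.3, 13.2]
orientation: [0.778, -0.628, 0.009, -0.022]
contact_force: [-0.4, 0.1, -1.6]
finger_gap: 0.026
```

```bash
python3 - <<'E'
from h import *
goto([443,295.3,10],.214+1.5*np.pi)
E
```

```text
t7.78 pos [443.1 297.3  13.2] psi -1.357 F [-0.4  0.1 -1.6] gap 0.026 | units [0.077 0.028 0.125] turn -0.002 tilt 2.78
```

>>> carry_out(
  offset=[
    [0,0,0],
    [0,0,-0.5],
    [0,0,-0.9],
    [0,0,-1],
    [0,0,-1],
    [0,0,-0.8],
    [0,0,-0.4],
  ],
  turn=[0,0,0,0,0,0,0],
  squeeze=110,
)

```text
time: 8.37
ee_pos: [433.2, 288.6, 126.1]
orientation: [0.777, -0.629, 0.009, -0.013]
contact_force: [0.4, 0.4, -3.5]
finger_gap: 0.018
```

```bash
python3 - <<'E'
from h import *
goto([443,295.3,130],.214+1.5*np.pi)
A=get_image("scene");cv2.imwrite("pics/scene6.png",A); s,p,R,psi=st()
B=get_image("side");cv2.imwrite("pics/side6.png",B)
print(p,psi)
a=camera_params("scene"); b=camera_params("side")
c=p+R@[0,0,0]; 
ox,oy=Rz(psi-1.5*np.pi)@np.array([44.5,0,0])@np.eye(3)[:, :2]
pos=np.array([p[0]+ox,p[1]+oy,p[2]-12])
two(A,a,B,b,HOLDER,pos,psi-1.5*np.pi,(6,310,200,90,80),(6,170,200,110,100),"pics/f1.png")
goto([443,295.3,130],.214+1.5*np.pi)
E
```

```text
t8.37 pos [433.2 288.6 126.1] psi -1.361 F [ 0.4  0.4 -3.5] gap 0.018 | units [-0.179 -0.444 -0.143] turn -0.039 tilt 1.81
[433.74955728 289.20187767 127.37619493] -1.3606058434149364
t8.47 pos [433.5 289.1 125.7] psi -1.361 F [-0.1 -0.7 -4. ] gap 0.019 | units [-0.165 -0.427 -0.157] turn -0.039 tilt 1.88
```

View pics/f1.png

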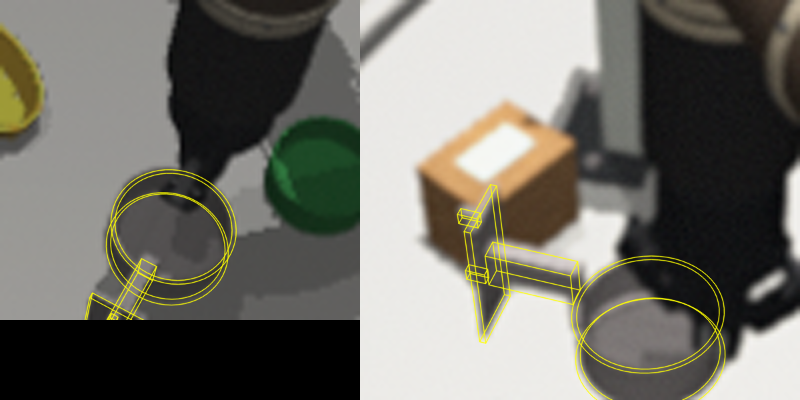

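```bash
cat >> h.py <<'E'
def held(p,psi,dz,d=44.5,dyaw=0.,pitch=0.):
    yaw=psi-1.5*np.pi+dyaw
    return np.array([p[0],p[1],p[2]-dz])+Rz(yaw)@[d,0,0],yaw
E
python3 - <<'E'
from h import *
A=cv2.imread("pics/scene6.png");B=cv2.imread("pics/side6.png")
a=camera_params("scene"); b=camera_params("side")
p=np.array([433.6,289.1,126.5]); pos,yaw=held(p,-1.361,12); print(pos,yaw+2*np.pi)
two(A,a,B,b,HOLDER,pos,yaw,(8,320,225,60,70),(8,190,240,100,75),"pics/f2.png")
E
```

```text
[477.12426417 298.36760101 114.5       ] 0.2097963267948968
```

View pics/f2.png

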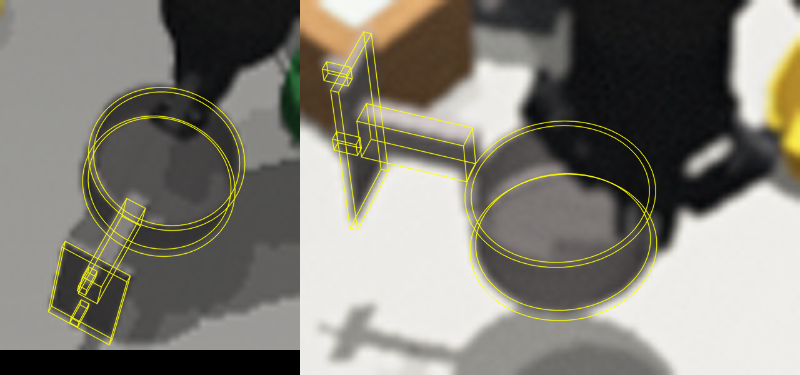

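```bash
python3 - <<'E'
from h import *
plan([450,-9.7,125],.28+1.5*np.pi,13)
E
```

```text
[[0.91, 0.14, -0.01], [0.91, 0.15, -0.01], [0.91, 0.15, -0.01], [0.91, 0.16, -0.01], [0.91, 0.16, -0.01], [0.91, 0.17, -0.01], [0.9, 0.17, -0.01], [0.9, 0.18, -0.01], [0.9, 0.18, -0.01], [0.9, 0.19, -0.01], [0.9, 0.19, -0.01], [0.9, 0.2, -0.01], [0.9, 0.2, -0.01]] turn/row -0.051
```

>>> carry_out(
  offset=[
    [0.4,0.1,0],
    [0.7,0.15,0],
    [0.9,0.15,0],
    [0.95,0.15,0],
    [0.95,0.15,0],
    [0.95,0.2,0],
    [0.95,0.2,0],
    [0.95,0.2,0],
    [0.95,0.2,0],
    [0.95,0.2,0],
  ],
  turn=[-0.05,-0.05,-0.05,-0.05,-0.05,-0.05,-0.05,-0.05,-0.05,-0.05],
)

```text
time: 9.3
ee_pos: [432.7, 54.0, 110.0]
orientation: [0.795, -0.606, 0.005, -0.002]
contact_force: [0.6, -0.4, -3.4]
finger_gap: 0.018
```

```bash
python3 - <<'E'
from h import *
goto([450,-9.7,120],.28+1.5*np.pi)
E
```

```text
t9.30 pos [432.7  54.  110. ] psi -1.302 F [ 0.6 -0.4 -3.4] gap 0.018 | units [ 2.644  0.005 -0.388] turn -0.107 tilt 0.62
```

>>> carry_out(
  offset=[
    [0.9,0.05,-0.15],
    [0.8,0.05,-0.15],
    [0.5,0,-0.1],
    [0.2,0,-0.1],
    [0,0,0],
  ],
  turn=[-0.05,-0.05,0,0,0],
)

```text
time: 9.72
ee_pos: [437.8, -15.4, 115.4]
orientation: [0.797, -0.604, 0.0, 0.005]
contact_force: [-0.3, -0.4, -2.7]
finger_gap: 0.014
```

```bash
python3 - <<'E'
from h import *
goto([450,-9.7,119],.28+1.5*np.pi)
A=get_image("scene"); B=get_image("side");cv2.imwrite("pics/side7.png",B);cv2.imwrite("pics/scene7.png",A)
s,p,R,psi=st(); a=camera_params("scene"); b=camera_params("side"); pos,yaw=held(p,psi,12); print(pos,yaw,R.round(3))
goto([450,-9.7,119],.28+1.5*np.pi)
draw(B,b,HOLDER,pos,yaw,6,200,190,120,90,"pics/g1.png")
im=cv2.imread("pics/g1.png")
draw(A,a,HOLDER,pos,yaw,6,210,190,90,90,"pics/g2.png")
E
```

```text
t9.72 pos [437.8 -15.4 115.4] psi -1.297 F [-0.3 -0.4 -2.7] gap 0.014 | units [-0.088 -0.529 -0.148] turn -0.055 tilt 0.56
[480.54600331  -2.37917474 103.29781701] -6.008209367785975 [[ 0.272 -0.962 -0.006]
 [-0.962 -0.271 -0.008]
 [ 0.006  0.007 -1.   ]]
t9.82 pos [437.7 -14.5 115.3] psi -1.296 F [ 0.  -0.5 -2.5] gap 0.023 | units [-0.049 -0.523 -0.152] turn -0.048 tilt 0.55
```

View pics/g1.png

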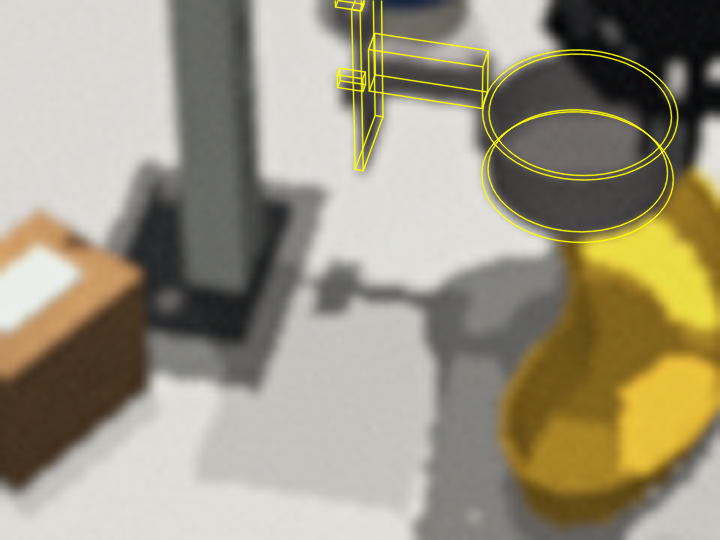

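View pics/g2.png

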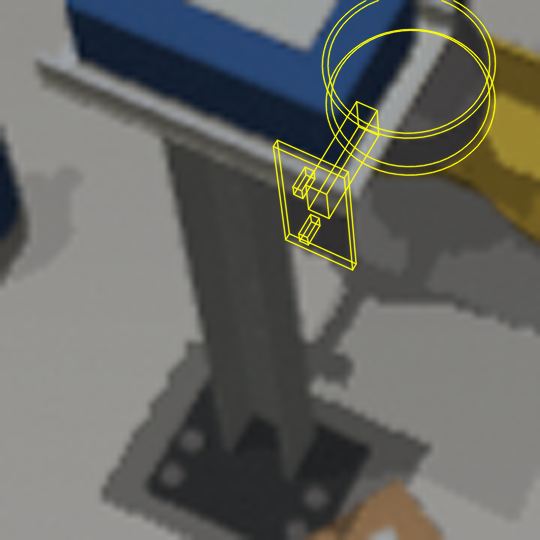

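```bash
python3 - <<'E'
from h import *
B=cv2.imread("pics/side7.png"); b=camera_params("side")
s,p,R,psi=st(); pos,yaw=held(p,psi,12)
x=cv2.convertScaleAbs(B,alpha=1.6,beta=10)
draw(x,b,HOLDER,pos,yaw,8,240,165,85,70,"pics/_2.png"); draw(x,b,[],pos,yaw,8,240,165,50,70,"pics/_1.png")
i=np.hstack([cv2.imread("pics/_1.png"),cv2.imread("pics/_2.png")]); cv2.imwrite("pics/g3.png",cv2.resize(i,None,fx=.74,fy=.74))
E
```

```text
(no output)
```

View pics/g3.png

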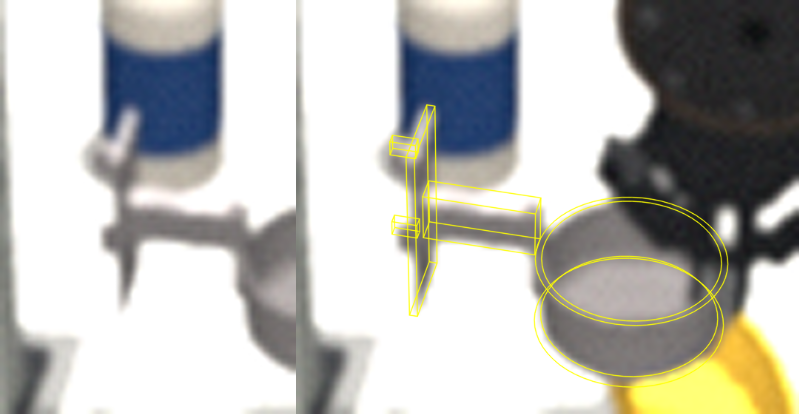

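```bash
python3 - <<'E'
from h import *
B=cv2.imread("pics/side7.png")
crop(B,248,175,50,50,12,"pics/g4.png")
E
```

```text
(no output)
```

View pics/g4.png

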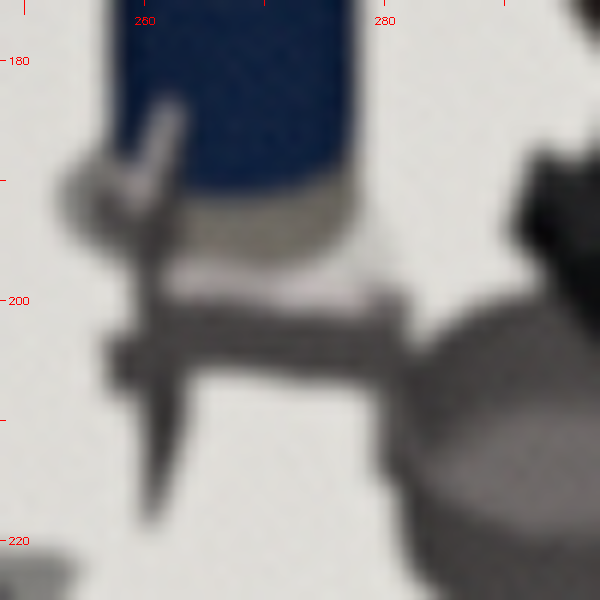

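```bash
python3 - <<'E'
from h import *
b=camera_params("side"); s,p,R,psi=st(); pos,yaw=held(p,psi,12); yaw+=2*np.pi
c=lambda x,y:(248+x/12-.5,175+y/12-.5)
pts=[((103,-20,100),c(178,95)),((103,20,0),c(150,522)),((46,-6,65),c(408,290)),((46,6,39),c(385,383)),((101,6,39),c(190,368)),((101,6,65),c(163,302)),((46,6,65),c(385,315)),((117.5,0,23),c(117,392)),((117.5,0,43),c(107,338))]
P=np.array([q[0] for q in pts],float);O=np.array([q[1] for q in pts])
def X(q,P): 
    M=Rz(q[3])@Rn.from_euler('y',q[4]).as_matrix(); return P@M.T+q[:3]
def f(q): return np.r_[(proj(b,X(q,P))-O).ravel()/.5,(q[0]-pos[0])/1.5,(q[1]-pos[1])/1.5,(q[3]-yaw)/.03]
r=least_squares(f,[*pos,yaw,0]); print(pos,yaw,r.x.round(3),(r.fun*.5).round(1)); 
print("claws",X(r.x,np.array([[105,0,35],[105,0,85.]])).round(1))
d=Rz(-.28)@(X(r.x,np.array([[105,0,35],[105,0,85.]]))-[637,44.1,0]).T; print(d.T.round(1))
E
```

```text
[480.54600331  -2.37917474 103.29781701] 0.2749759393936113 [ 4.78250e+02 -3.98900e+00  1.02699e+02  2.58000e-01  3.70000e-02] [-0.1  0.5  0.3  0.4 -0.4 -0.5  0.7  1.4 -1.7  0.1  0.1 -1.4  0.5  0.1
 -0.4  0.1  0.1 -0.6 -0.8 -0.5 -0.3]
claws [[581.   23.1 133.7]
 [582.8  23.6 183.7]]
[[-59.6  -4.7 133.7]
 [-57.8  -4.7 183.7]]
```

```bash
python3 - <<'E'
from h import *
a=camera_params("scene"); b=camera_params("side")
A=cv2.imread("pics/scene7.png");B=cv2.imread("pics/side7.png")
two(A,a,B,b,UP,np.array([637,44.1,0.]),.28,(5,215,190,70,95),(5,210,140,60,110),"pics/g5.png")
A=cv2.convertScaleAbs(A,alpha=2,beta=10); s,p,R,psi=st(); pos,yaw=held(p,psi,12)
draw(A,a,[],pos,yaw,8,245,190,60,60,"pics/_1.png");draw(A,a,HOLDER,pos,yaw,8,245,190,60,60,"pics/_2.png")
i=np.hstack([cv2.imread("pics/_1.png"),cv2.imread("pics/_2.png")]); cv2.imwrite("pics/g6.png",cv2.resize(i,(800,400)))
E
```

```text
(no output)
```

View pics/g5.png

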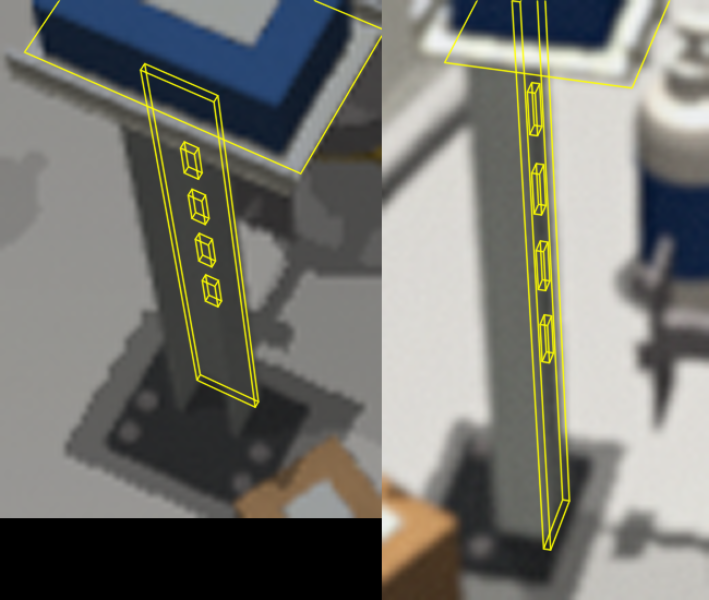

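View pics/g6.png

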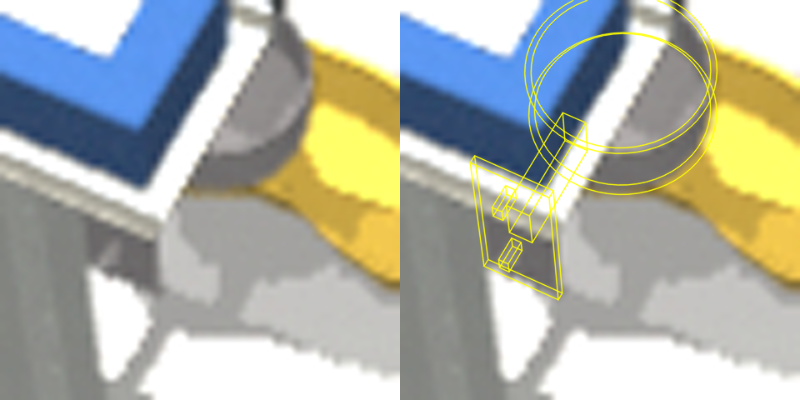

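```bash
cat >> h.py <<'E'
U=np.array([637,44.1,0.]);UY=.28
def w(xp,yp,z): return Rz(UY)@[xp,yp,z]+U
def inU(p): return (Rz(-UY)@(np.array(p)-U)).round(1)
def gu(xp,yp,z,psi=UY+1.5*np.pi):
    print("TCP in upright",inU(st()[1])); goto(w(xp,yp,z),psi)
E
python3 - <<'E'
from h import *
gu(-167,1.3,121.6)
E
```

```text
TCP in upright [-207.7   -1.2  115.3]
t9.82 pos [437.7 -14.5 115.3] psi -1.296 F [ 0.  -0.5 -2.5] gap 0.023 | units [-0.107 -1.626 -0.265] turn -0.048 tilt 0.55
```

>>> carry_out(
  offset=[
    [-0.05,-0.5,-0.15],
    [-0.05,-0.6,-0.1],
    [0,-0.4,0],
    [0,-0.1,0],
  ],
  turn=[-0.05,0,0,0],
)

```text
time: 10.15
ee_pos: [474.3, 1.3, 119.4]
orientation: [0.8, -0.6, -0.001, 0.006]
contact_force: [0.8, 0.9, -3.6]
finger_gap: 0.019
```

```bash
python3 - <<'E'
from h import *
gu(-167,1.3,121.6); print(st()[2].round(3)); get_image("wrist"); gu(-167,1.3,121.6)
E
```

```text
TCP in upright [-168.2    3.8  119.4]
t10.15 pos [474.3   1.3 119.4] psi -1.288 F [ 0.8  0.9 -3.6] gap 0.019 | units [ 0.1   -0.045 -0.089] turn 0.026 tilt 0.69
[[ 0.279 -0.96  -0.009]
 [-0.96  -0.279 -0.008]
 [ 0.006  0.011 -1.   ]]
TCP in upright [-168.4    3.8  119.3]
t10.20 pos [474.1   1.2 119.3] psi -1.288 F [ 0.8 -0.1 -3.1] gap 0.023 | units [ 0.1   -0.055 -0.093] turn 0.025 tilt 0.7
```

>>> carry_out(
  offset=[
    [0.1,0,-0.12],
    [0,0,0],
  ],
  turn=[0,0],
)

```text
time: 10.37
ee_pos: [473.7, -0.9, 121.5]
orientation: [0.8, -0.6, -0.002, 0.007]
contact_force: [0.9, -0.4, -2.4]
finger_gap: 0.019
```

```bash
python3 - <<'E'
from h import *
gu(-167,1.3,121.6); B=get_image("side"); A=get_image("scene"); gu(-167,1.3,121.6)
cv2.imwrite("pics/side8.png",B);cv2.imwrite("pics/scene8.png",A)
crop(B,225,165,70,60,11,"pics/i1.png")
crop(cv2.convertScaleAbs(A,alpha=2,beta=10),240,205,40,40,12,"pics/i2.png")
E
```

```text
TCP in upright [-169.3    1.9  121.5]
t10.37 pos [473.7  -0.9 121.5] psi -1.287 F [ 0.9 -0.4 -2.4] gap 0.019 | units [ 0.025 -0.093 -0.006] turn 0.037 tilt 0.83
TCP in upright [-169.9    1.9  121.2]
t10.47 pos [473.2  -1.  121.2] psi -1.288 F [-0.  -0.2 -3.5] gap 0.019 | units [ 0.025 -0.115 -0.018] turn 0.030 tilt 0.84
```

View pics/i1.png

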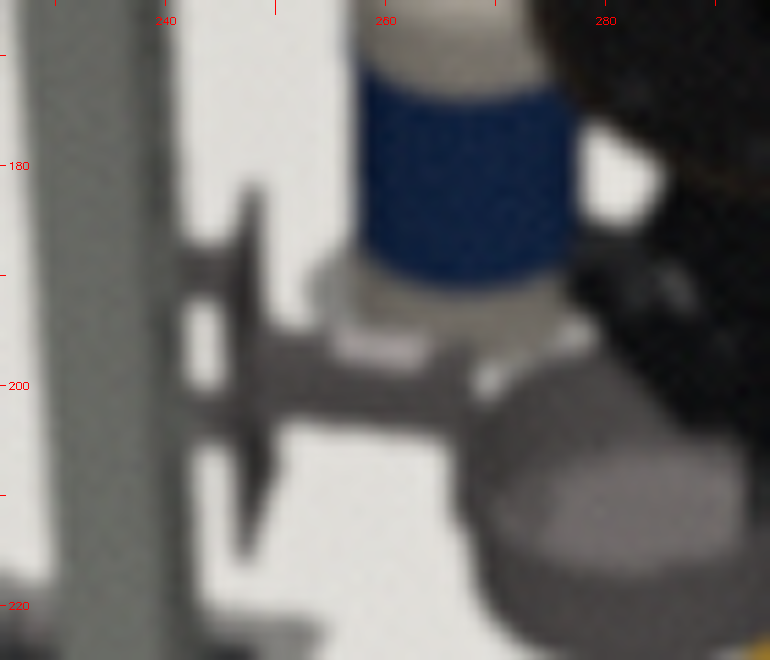

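View pics/i2.png

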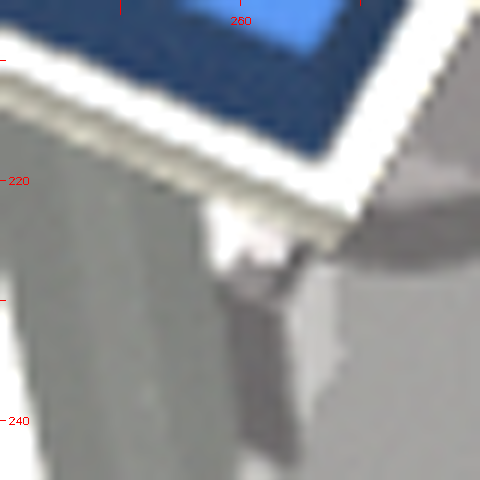

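```bash
python3 - <<'E'
from h import *
b=camera_params("side")
for z in (132,144,182,194): print(z,proj(b,w(-8,0,z)).round(1))
for y in (-20,20): print("face edge at z=190", proj(b,w(0,y,190)).round(1))
print("plate bot y20,top y-20", proj(b,w(-20,20,105)).round(1), proj(b,w(-20,-20,205)).round(1))
E
```

```text
132 [[243.1 203.6]]
144 [[243.  200.5]]
182 [[242.5 190.3]]
194 [[242.3 187. ]]
face edge at z=190 [[241.5 183.4]]
face edge at z=190 [[237.7 192.2]]
plate bot y20,top y-20 [[245.6 215.7]] [[248.2 180.2]]
```

>>> carry_out(
  offset=[
    [0.03,-0.2,-0.08],
    [0,-0.2,0],
  ],
  turn=[0,0],
)

```text
time: 10.63
ee_pos: [480.8, 0.3, 122.8]
orientation: [0.8, -0.601, -0.003, 0.008]
contact_force: [-0.2, -0.3, -5.5]
finger_gap: 0.021
```

```bash
python3 - <<'E'
from h import *
gu(-150,1.3,123.5)
E
```

```text
TCP in upright [-162.2    1.   122.8]
t10.63 pos [4.808e+02 3.000e-01 1.228e+02] psi -1.288 F [-0.2 -0.3 -5.5] gap 0.021 | units [-0.009 -0.489 -0.035] turn 0.024 tilt 1.0
```

>>> carry_out(
  offset=[
    [0,-0.18,-0.04],
    [0,-0.1,0],
  ],
  turn=[0,0],
)

```text
time: 10.8
ee_pos: [488.3, 2.2, 123.9]
orientation: [0.799, -0.601, -0.003, 0.008]
contact_force: [-0.5, -0.3, -2.8]
finger_gap: 0.019
```

```bash
python3 - <<'E'
from h import *
gu(-150,1.3,123.5)
E
```

```text
TCP in upright [-154.4    0.8  123.9]
t10.80 pos [488.3   2.2 123.9] psi -1.289 F [-0.5 -0.3 -2.8] gap 0.019 | units [-0.019 -0.178  0.015] turn 0.019 tilt 0.99
```

>>> carry_out(
  offset=[
    [0,-0.15,0],
    [0,-0.08,0],
  ],
  turn=[0,0],
)

```text
time: 10.97
ee_pos: [491.5, 3.0, 122.6]
orientation: [0.799, -0.601, -0.005, 0.011]
contact_force: [-8.6, -1.4, -3.4]
finger_gap: 0.018
```

```bash
python3 - <<'E'
from h import *
gu(-150,1.3,123.5); B=get_image("side"); gu(-150,1.3,123.5); print(st()[0]["ft_torque"].round(2))
cv2.imwrite("pics/side9.png",B)
crop(B,225,165,70,60,11,"pics/j1.png")
E
```

```text
TCP in upright [-151.2    0.7  122.6]
t10.97 pos [491.5   3.  122.6] psi -1.290 F [-8.6 -1.4 -3.4] gap 0.018 | units [-0.024 -0.046 -0.037] turn 0.005 tilt 1.34
TCP in upright [-151.1    0.7  122.5]
t11.02 pos [491.6   3.  122.5] psi -1.290 F [-5.3 -1.6 -4.3] gap 0.017 | units [-0.025 -0.044 -0.041] turn 0.006 tilt 1.35
[-0.45  1.93 -0.1 ]
```

View pics/j1.png

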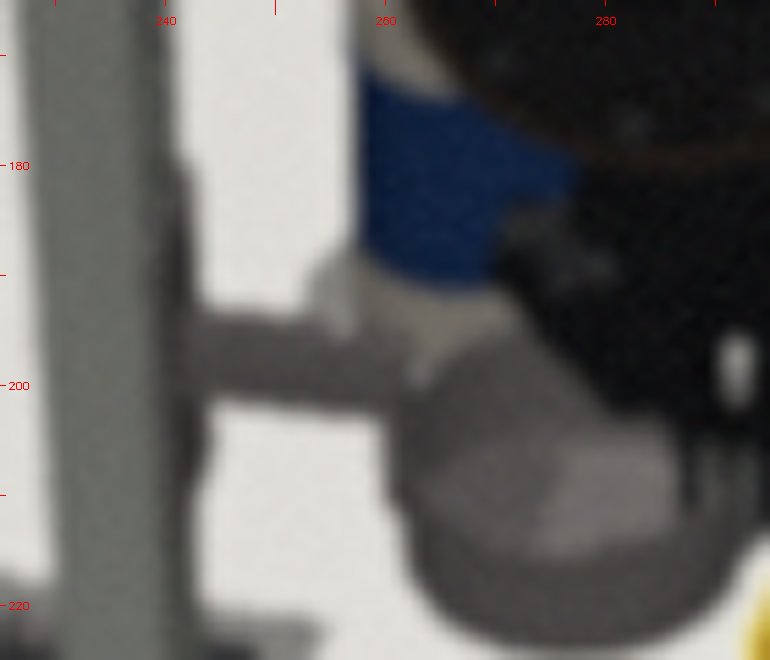

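The plate is flush against the face with the claws in the slots: contact force is 8.6 N at the expected depth. Now I lower it.

>>> carry_out(
  offset=[
    [-0.02,-0.05,0.2],
    [0,-0.05,0.2],
  ],
  turn=[0,0],
)

```text
time: 11.18
ee_pos: [492.0, 3.2, 112.3]
orientation: [0.799, -0.602, -0.006, 0.012]
contact_force: [-8.2, -1.7, 0.3]
finger_gap: 0.018
```

```bash
python3 - <<'E'
from h import *
gu(-151,1,108); print(st()[0]["ft_torque"].round(2))
E
```

```text
TCP in upright [-150.7    0.7  112.3]
t11.18 pos [492.    3.2 112.3] psi -1.292 F [-8.2 -1.7  0.3] gap 0.018 | units [-0.012  0.009  0.171] turn -0.008 tilt 1.56
[-0.54  1.78 -0.11]
```

>>> carry_out(
  offset=[
    [0,-0.02,0.2],
    [0,0,0.15],
  ],
  turn=[0,0],
)

```text
time: 11.35
ee_pos: [492.9, 3.0, 103.8]
orientation: [0.798, -0.602, -0.006, 0.012]
contact_force: [-9.3, -2.2, 12.2]
finger_gap: 0.015
```

```bash
python3 - <<'E'
from h import *
gu(-151,1,108); print(st()[0]["ft_torque"].round(2))
E
```

```text
TCP in upright [-149.9    0.3  103.8]
t11.35 pos [492.9   3.  103.8] psi -1.292 F [-9.3 -2.2 12.2] gap 0.015 | units [-0.026  0.05  -0.168] turn -0.013 tilt 1.52
[-0.2   2.07 -0.08]
```

>>> carry_out(
  offset=[
    [0,0.02,0.12],
    [0,0,0.1],
  ],
  turn=[0,0],
)

```text
time: 11.52
ee_pos: [492.7, 2.3, 100.5]
orientation: [0.799, -0.602, -0.005, 0.012]
contact_force: [-15.4, -1.2, 22.2]
finger_gap: 0.02
```

```bash
python3 - <<'E'
from h import *
gu(-151,1,104); B=get_image("side"); A=get_image("scene"); gu(-151,1,104); print(st()[0]["ft_torque"].round(2))
a=camera_params("scene"); b=camera_params("side")
cv2.imwrite("pics/side10.png",B);cv2.imwrite("pics/scene10.png",A)
home=w(-105,0,90)
draw(B,b,HOLDER+[],home,UY,9,225,165,80,65,"pics/k1.png")
draw(B,b,[],home,UY,9,225,165,80,65,"pics/k2.png")
E
```

```text
TCP in upright [-150.2   -0.3  100.5]
t11.52 pos [492.7   2.3 100.5] psi -1.292 F [-15.4  -1.2  22.2] gap 0.020 | units [-0.05   0.035 -0.141] turn -0.008 tilt 1.49
TCP in upright [-150.2   -0.3  100.8]
t11.62 pos [492.8   2.3 100.8] psi -1.292 F [-13.7  -0.2  19.5] gap 0.016 | units [-0.05   0.037 -0.128] turn -0.007 tilt 1.47
[ 0.13  3.52 -0.1 ]
```

View pics/k1.png

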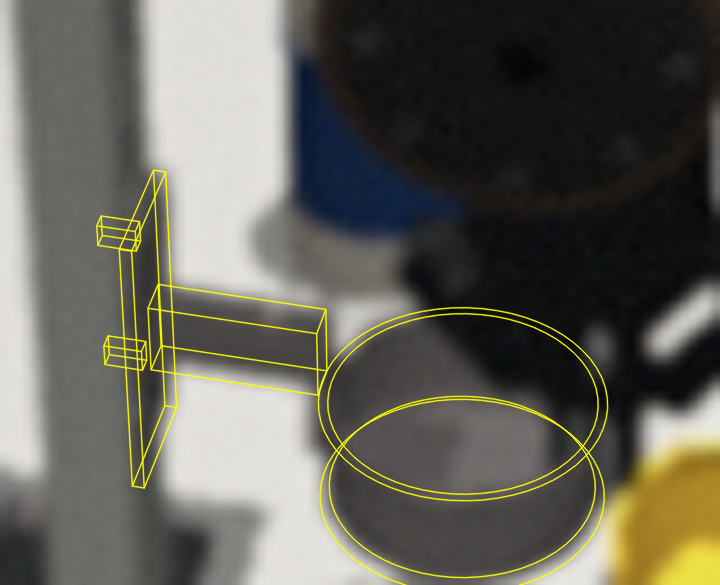

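View pics/k2.png

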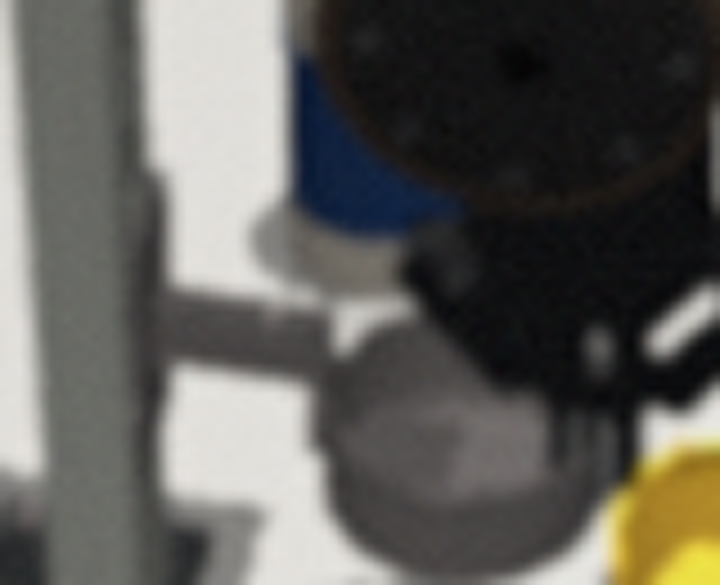

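>>> carry_out(
  offset=[
    [0,0,0],
    [0,0,0],
    [0,0,0],
  ],
  turn=[0,0,0],
  claw=40,
  squeeze=40,
)

```text
time: 11.87
ee_pos: [496.3, 3.3, 103.4]
orientation: [0.799, -0.601, -0.003, 0.009]
contact_force: [0.3, -0.8, 1.0]
finger_gap: 0.438
```

```bash
python3 - <<'E'
from h import *
gu(-151,1,140)
E
```

```text
TCP in upright [-146.5   -0.3  103.4]
t11.87 pos [496.3   3.3 103.4] psi -1.290 F [ 0.3 -0.8  1. ] gap 0.438 | units [-0.044  0.206 -1.461] turn 0.005 tilt 1.06
```

>>> carry_out(
  offset=[
    [0,0.05,-0.5],
    [0,0,-0.7],
    [0,0,-0.4],
    [0,-0.05,0],
  ],
  turn=[0,0,0,0],
)

```text
time: 12.2
ee_pos: [498.9, 4.4, 144.6]
orientation: [0.799, -0.601, -0.002, 0.008]
contact_force: [0.2, 1.0, -0.5]
finger_gap: 0.464
```

```bash
python3 - <<'E'
from h import *
gu(-127,0,140); print(st()[2].round(3))
im=get_image("wrist"); p=camera_params("wrist"); cv2.imwrite("pics/w11.png",im)
draw(im,p,HOLDER,w(-105,0,90),UY,1,0,0,560,420,"pics/w11a.png")
B=get_image("side"); A=get_image("scene"); b=camera_params("side");a=camera_params("scene")
cv2.imwrite("pics/side11.png",B); cv2.imwrite("pics/scene11.png",A)
two(A,a,B,b,HOLDER,w(-105,0,90),UY,(7,230,190,60,70),(7,225,165,75,70),"pics/k3.png")
E
```

```text
TCP in upright [-143.7    0.   144.6]
t12.20 pos [498.9   4.4 144.6] psi -1.289 F [ 0.2  1.  -0.5] gap 0.464 | units [ 0.    -0.669  0.174] turn 0.013 tilt 0.98
[[ 0.278 -0.961 -0.013]
 [-0.961 -0.277 -0.011]
 [ 0.007  0.016 -1.   ]]
```

View pics/w11a.png

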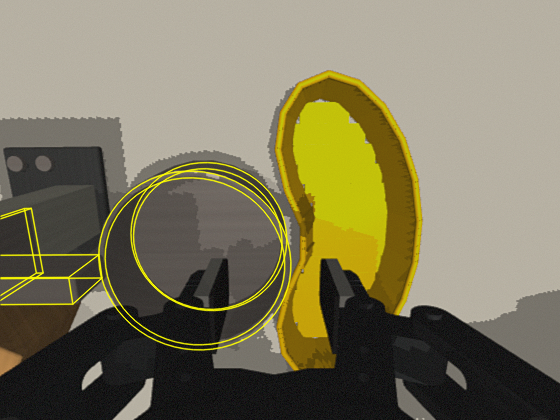

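View pics/k3.png

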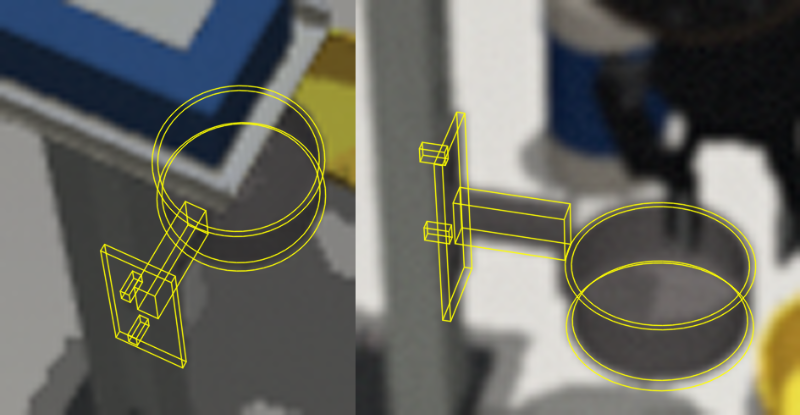

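>>> carry_out(
  offset=[
    [0,-0.2,0],
    [0,-0.3,0.1],
    [0,-0.1,0.05],
  ],
  turn=[0,0,0],
  claw=85.4,
)

```text
time: 12.6
ee_pos: [511.9, 8.2, 136.2]
orientation: [0.799, -0.601, -0.004, 0.01]
contact_force: [0.8, 1.0, 0.0]
finger_gap: 0.876
```

```bash
python3 - <<'E'
from h import *
gu(-127,0,95); print(st()[2].round(3))
E
```

```text
TCP in upright [-1.301e+02  1.000e-01  1.362e+02]
t12.60 pos [511.9   8.2 136.2] psi -1.290 F [0.8 1.  0. ] gap 0.876 | units [-0.007 -0.161  1.646] turn 0.006 tilt 1.28
[[ 0.277 -0.961 -0.019]
 [-0.961 -0.277 -0.012]
 [ 0.006  0.021 -1.   ]]
```

>>> carry_out(
  offset=[
    [0,-0.07,0.6],
    [0,-0.05,0.7],
    [0,0,0.3],
  ],
  turn=[0,0,0],
)

```text
time: 12.85
ee_pos: [517.3, 8.4, 98.6]
orientation: [0.8, -0.6, -0.002, 0.01]
contact_force: [-56.5, -3.6, 106.4]
finger_gap: 1.001
```

```bash
python3 - <<'E'
from h import *
gu(-127,0,85); im=get_image("side"); cv2.imwrite("pics/side12.png",im); crop(im,225,150,90,75,8,"pics/l1.png")
cv2.imwrite("pics/w12.png",get_image("wrist")); gu(-127,0,85)
E
```

```text
TCP in upright [-124.9   -1.2   98.6]
t12.85 pos [517.3   8.4  98.6] psi -1.288 F [-56.5  -3.6 106.4] gap 1.001 | units [-0.052  0.074  0.544] turn 0.031 tilt 1.17
TCP in upright [-125.1   -1.    99.5]
t12.95 pos [517.    8.6  99.5] psi -1.288 F [-21.5  -2.   37.7] gap 1.001 | units [-0.043  0.065  0.581] turn 0.028 tilt 1.11
```

View pics/l1.png

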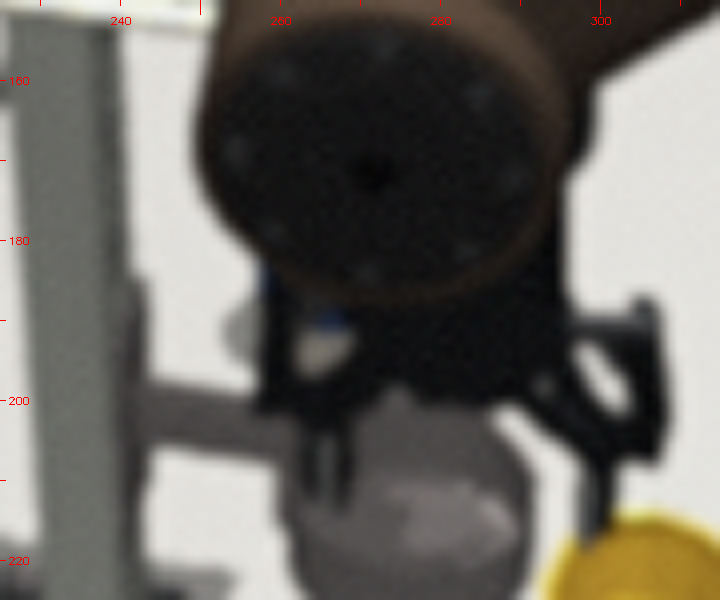

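View pics/w12.png

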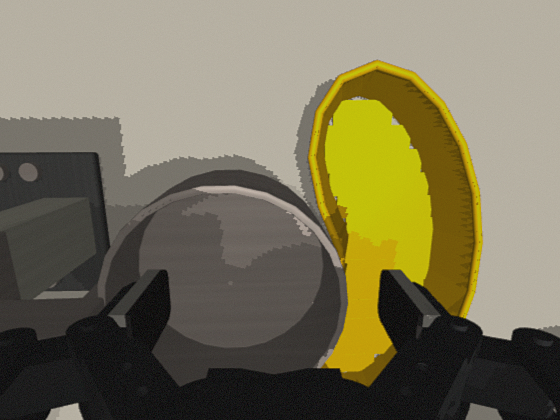

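>>> carry_out(
  offset=[
    [0,0.1,-0.4],
    [0,0.1,-0.6],
    [0,0,-0.7],
    [0,0,-0.5],
  ],
  turn=[0,0,0,0],
)

```text
time: 13.28
ee_pos: [511.5, 7.1, 153.6]
orientation: [0.8, -0.6, -0.004, 0.012]
contact_force: [0.9, 0.1, 0.1]
finger_gap: 1.0
```

```bash
python3 - <<'E'
from h import *
gu(-127,0,160); 
B=get_image("side"); A=get_image("scene"); b=camera_params("side");a=camera_params("scene")
cv2.imwrite("pics/side13.png",B); cv2.imwrite("pics/scene13.png",A)
draw(B,b,HOLDER,w(-105,0,90),UY,8,225,160,75,72,"pics/_2.png"); draw(B,b,[],w(-105,0,90),UY,8,225,160,75,72,"pics/_1.png")
i=np.hstack([cv2.imread("pics/_1.png"),cv2.imread("pics/_2.png")]); cv2.imwrite("pics/k4.png",cv2.resize(i,(800,384)))
E
```

```text
TCP in upright [-130.8   -0.9  153.6]
t13.28 pos [511.5   7.1 153.6] psi -1.288 F [0.9 0.1 0.1] gap 1.000 | units [-0.033 -0.148 -0.262] turn 0.026 tilt 1.47
```

View pics/k4.png

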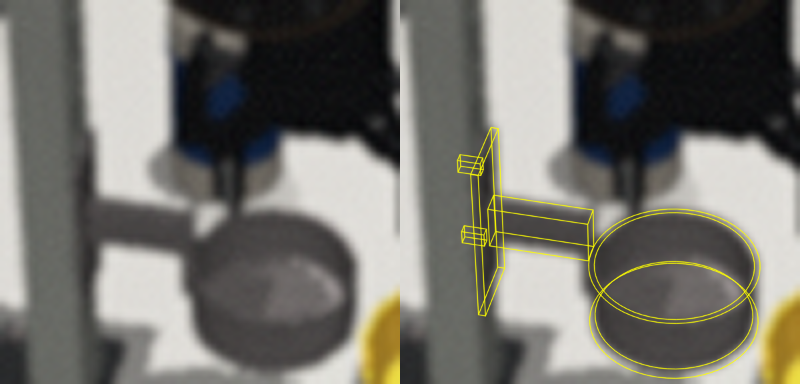

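The press peaked at 106 N, higher than I intended, and near the 120 N wrist limit. A finger linkage most likely met the holder's arm. The holder still hangs at its home place in the side view. I'll turn back so the wrist camera looks at the face and check the seating there.

```bash
python3 - <<'E'
from h import *
plan(w(-130,0,320),UY+np.pi,15)
E
```

```text
[[0.0, 0.01, -0.44], [0.0, 0.01, -0.44], [0.0, 0.01, -0.44], [0.0, 0.01, -0.44], [0.0, 0.01, -0.44], [0.0, 0.01, -0.44], [0.0, 0.01, -0.44], [0.0, 0.01, -0.44], [0.0, 0.01, -0.44], [0.0, 0.01, -0.44], [0.0, 0.01, -0.44], [0.0, 0.01, -0.44], [0.0, 0.01, -0.44], [0.0, 0.01, -0.44], [0.0, 0.01, -0.44]] turn/row 1.002
```

>>> carry_out(
  offset=[
    [0,0.1,-0.4],
    [0,0.05,-0.45],
    [0,0,-0.45],
    [0,0,-0.45],
    [0,0,-0.45],
    [0,0,-0.45],
    [0,0,-0.45],
    [0,0,-0.45],
  ],
  turn=[1,1,1,1,1,1,1,1],
)

```text
time: 14.05
ee_pos: [507.9, 7.6, 234.3]
orientation: [-0.47, 0.882, 0.0, -0.02]
contact_force: [0.3, 0.1, -0.2]
finger_gap: 0.993
```

```bash
python3 - <<'E'
from h import *
print(inU(st()[1]));goto(w(-130,0,320),UY+np.pi); plan(w(-130,0,320),UY+np.pi,7)
E
```

```text
[-134.2    0.6  234.3]
t14.05 pos [507.9   7.6 234.3] psi -2.163 F [ 0.3  0.1 -0.2] gap 0.993 | units [ 0.005 -0.059 -3.433] turn 6.675 tilt 2.27
[[0.0, -0.01, -0.49], [-0.0, -0.01, -0.49], [-0.0, -0.0, -0.49], [-0.0, -0.0, -0.49], [-0.0, -0.0, -0.49], [-0.01, 0.0, -0.49], [-0.01, 0.0, -0.49]] turn/row 0.954
```

>>> carry_out(
  offset=[
    [0,0,-0.5],
    [0,0,-0.5],
    [0,0,-0.5],
    [0,0,-0.5],
    [0,0,-0.5],
    [0,0,-0.5],
    [0,0,-0.3],
    [0,0,0],
  ],
  turn=[1,1,1,1,1,1,0.6,0],
)

```text
time: 14.72
ee_pos: [512.0, 10.0, 311.1]
orientation: [-0.122, 0.992, -0.008, -0.025]
contact_force: [1.0, 0.7, -0.8]
finger_gap: 1.005
```

```bash
python3 - <<'E'
from h import *
print(inU(st()[1]),st()[2].round(3));goto(w(-130,0,320),UY+np.pi)
p=camera_params("wrist"); im=get_image("wrist"); np.save("w14.npy",p["extrinsics"])
cv2.imwrite("pics/w14.png",im)
draw(im,p,HOLDER+UP,w(-105,0,90),UY,1,0,0,560,420,"pics/_1.png")
im=cv2.convertScaleAbs(im,alpha=1.8,beta=20)
crop(im,215,225,130,150,5,"pics/w14b.png")
E
```

```text
[-129.6    1.8  311.1] [[-0.969 -0.243 -0.047]
 [-0.242  0.97  -0.021]
 [ 0.051 -0.009 -0.999]]
t14.72 pos [512.   10.  311.1] psi -2.897 F [ 1.   0.7 -0.8] gap 1.005 | units [ 0.032 -0.076 -0.354] turn -0.338 tilt 2.97
```

View pics/w14b.png

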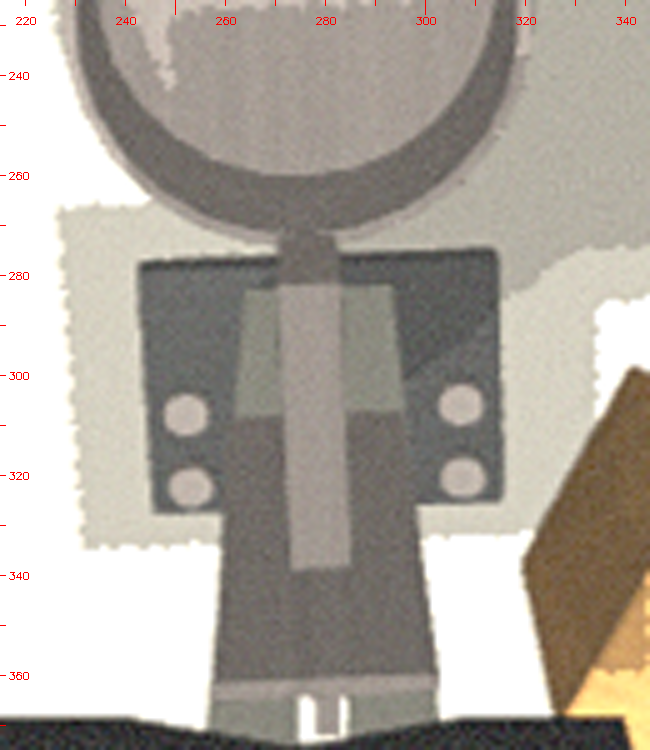

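```bash
python3 - <<'E'
from h import *
p=camera_params("wrist"); p["extrinsics"]=np.load("w14.npy")
c=lambda x,y:(215+x/5-.5,225+y/5-.5)
print("face bottom", proj(p,[w(0,20,8),w(0,-20,8)]).round(1), c(243,287),c(391,284))
for dz in (0,1.5,3,5):
    print(dz,"platebot front",proj(p,w(-4,0,90+dz)).round(1),"top front",proj(p,w(-4,0,190+dz)).round(1),"top back",proj(p,w(0,0,190+dz)).round(1))
print("obs bottom",c(0,414)[1],"topfront",c(0,684)[1],"topback",c(0,697)[1])
print("plate bot corners obs",c(231,417),c(406,410),proj(p,[w(-4,20,90),w(-4,-20,90)]).round(1))
print("top corners obs",c(215,685),c(438,677),proj(p,[w(-4,20,190),w(-4,-20,190)]).round(1))
print("rim center obs; arm end obs",c(305,568),c(350,566), "model",proj(p,[w(-4,6,155),w(-4,-6,155)]).round(1))
E
```

```text
face bottom [[292.9 281.7]
 [263.9 282.6]] (263.1, 281.9) (292.7, 281.3)
0 platebot front [[278.5 306.9]] top front [[278.9 360.4]] top back [[279.  364.6]]
1.5 platebot front [[278.5 307.6]] top front [[278.9 361.5]] top back [[279.  365.7]]
3 platebot front [[278.5 308.2]] top front [[278.9 362.6]] top back [[279.  366.8]]
5 platebot front [[278.5 309. ]] top front [[278.9 364.1]] top back [[279.  368.2]]
obs bottom 307.3 topfront 361.3 topback 363.9
plate bot corners obs (260.7, 307.9) (295.7, 306.5) [[296.  306.5]
 [261.  307.4]]
top corners obs (257.5, 361.5) (302.1, 359.9) [[302.1 359.8]
 [255.7 361. ]]
rim center obs; arm end obs (275.5, 338.1) (284.5, 337.7) model [[285.  338. ]
 [272.5 338.3]]
```

The wrist view shows the plate flush on the face: plate bottom at v 307, top at v 361, claw visible in slot 2 at (280, 367). That fits home to within about 1 mm. I'll confirm by touching the cup floor with shut fingers, which measures its height and also presses gently.

>>> carry_out(
  offset=[
    [0,-0.05,0.5],
    [0,-0.03,0.9],
    [0,0,0.9],
    [0,0,0.9],
    [0,0,0.9],
    [0,0,0.9],
    [0,0,0.5],
  ],
  turn=[-0.15,-0.15,0,0,0,0,0],
  claw=0,
)

```text
time: 15.35
ee_pos: [504.2, 5.0, 161.2]
orientation: [-0.15, 0.988, -0.006, -0.027]
contact_force: [-1.3, -0.2, -0.2]
finger_gap: 0.01
```

```bash
python3 - <<'E'
from h import *
print(inU(st()[1]),st()[2].round(3)); goto(w(-131,0,100),UY+np.pi)
E
```

```text
[-138.5   -0.9  161.2] [[-0.953 -0.297 -0.052]
 [-0.296  0.955 -0.021]
 [ 0.056 -0.005 -0.998]]
t15.35 pos [504.2   5.  161.2] psi -2.840 F [-1.3 -0.2 -0.2] gap 0.010 | units [-0.435  0.041  2.427] turn 0.204 tilt 3.2
```

>>> carry_out(
  offset=[
    [-0.2,0.02,0.3],
    [-0.15,0.02,0.6],
    [-0.1,0,0.6],
    [0,0,0.3],
  ],
  turn=[0.1,0.1,0,0],
)

```text
time: 15.68
ee_pos: [509.9, 7.5, 108.1]
orientation: [-0.142, 0.989, -0.007, -0.031]
contact_force: [-4.4, -1.0, 1.5]
finger_gap: 0.002
```

```bash
python3 - <<'E'
from h import *
print(inU(st()[1]),st()[2].round(3)); goto(w(-131,0,95),UY+np.pi)
E
```

```text
[-1.323e+02 -1.000e-01  1.081e+02] [[-0.957 -0.282 -0.059]
 [-0.281  0.959 -0.023]
 [ 0.064 -0.005 -0.998]]
t15.68 pos [509.9   7.5 108.1] psi -2.856 F [-4.4 -1.   1.5] gap 0.002 | units [-0.085  0.005  0.518] turn 0.055 tilt 3.66
```

```bash
python3 - <<'E'
from h import *
im=get_image("side"); cv2.imwrite("pics/side15.png",im); crop(im,215,100,100,130,5,"pics/m1.png")
print(inU(st()[1]),st()[2].round(3)); goto(w(-131,0,95),UY+np.pi)
E
```

```text
[-133.1   -0.   107.1] [[-0.957 -0.282 -0.061]
 [-0.281  0.959 -0.024]
 [ 0.065 -0.005 -0.998]]
t15.73 pos [509.1   7.3 107.1] psi -2.856 F [-1.  -0.8 -2. ] gap 0.001 | units [-0.116  0.002  0.477] turn 0.052 tilt 3.76
```

View pics/m1.png

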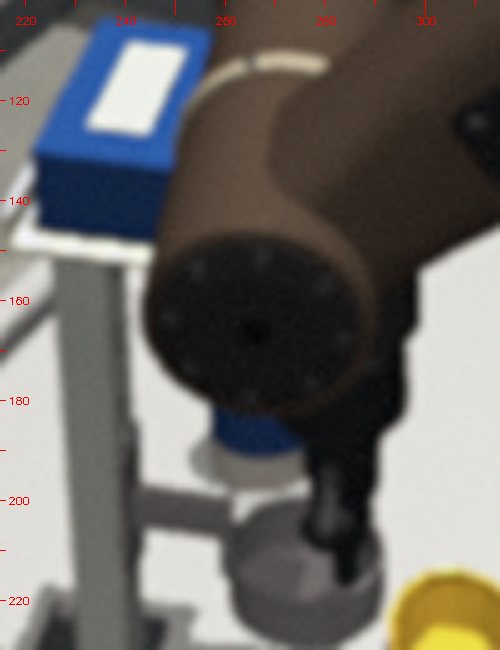

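The tool is leaning 3.8° with its top toward the shelf, so clearance is too small. I'm backing off.

>>> carry_out(
  offset=[
    [0.2,0,-0.4],
    [0.3,0,-0.8],
    [0.5,0,-0.8],
    [0.8,0,-0.5],
    [0.8,0,-0.3],
  ],
  turn=[0,0,0,0,0],
)

```text
time: 16.15
ee_pos: [458.2, -6.9, 185.7]
orientation: [-0.145, 0.989, -0.007, -0.027]
contact_force: [-0.2, 0.2, -0.6]
finger_gap: -0.005
```

```bash
python3 - <<'E'
from h import *
print(inU(st()[1]),st()[2].round(3)); goto(w(-131,0,95),UY+np.pi); print(robot.sense()["joint_pos"].round(4),robot.sense()["joint_velocities"].round(3))
E
```

```text
[-185.9    0.4  185.7] [[-0.956 -0.287 -0.051]
 [-0.287  0.958 -0.022]
 [ 0.055 -0.007 -0.998]]
t16.15 pos [458.2  -6.9 185.7] psi -2.851 F [-0.2  0.2 -0.6] gap -0.005 | units [-2.395 -0.017  3.501] turn 0.106 tilt 3.2
[ 4.1670e-01  6.7800e-02 -4.7780e-01 -2.0000e-04 -1.0810e+00 -1.6961e+00] [ 0.071 -0.521 -0.258  0.008 -0.226 -0.061]
```

```bash
python3 - <<'E'
from h import *
plan([420,-300,262],.15+np.pi,13)
E
```

```text
[[0.38, -0.83, -0.21], [0.37, -0.84, -0.21], [0.37, -0.84, -0.21], [0.36, -0.84, -0.21], [0.35, -0.85, -0.21], [0.34, -0.85, -0.21], [0.33, -0.85, -0.21], [0.32, -0.86, -0.21], [0.31, -0.86, -0.21], [0.3, -0.86, -0.21], [0.29, -0.87, -0.21], [0.28, -0.87, -0.21], [0.27, -0.87, -0.21]] turn/row 0.104
```

>>> carry_out(
  offset=[
    [0.2,-0.6,-0.3],
    [0.3,-0.85,-0.3],
    [0.35,-0.85,-0.3],
    [0.35,-0.85,-0.3],
    [0.35,-0.85,-0.2],
    [0.35,-0.85,-0.2],
    [0.35,-0.85,-0.2],
    [0.3,-0.85,-0.2],
    [0.3,-0.85,-0.2],
    [0.3,-0.85,-0.2],
  ],
  turn=[0.1,0.1,0.1,0.1,0.1,0.1,0.1,0.1,0.1,0.1],
  claw=50,
)

```text
time: 16.98
ee_pos: [432.2, -232.1, 277.2]
orientation: [-0.098, 0.995, -0.009, -0.011]
contact_force: [0.1, 0.1, -0.4]
finger_gap: 0.587
```

```bash
python3 - <<'E'
from h import *
goto([420,-300,262],.15+np.pi); print(st()[2].round(3), robot.sense()["joint_pos"].round(4))
E
```

```text
t16.98 pos [ 432.2 -232.1  277.2] psi -2.945 F [ 0.1  0.1 -0.4] gap 0.587 | units [ 0.996 -2.559  0.674] turn 0.447 tilt 1.66
[[-0.98  -0.196 -0.02 ]
 [-0.196  0.98  -0.021]
 [ 0.024 -0.017 -1.   ]] [-0.0726  0.0267 -0.3122  0.0236 -1.2505 -1.3087]
```

>>> carry_out(
  offset=[
    [0.3,-0.8,0.1],
    [0.3,-0.75,0.1],
    [0.2,-0.4,0.1],
    [0,0,0],
  ],
  turn=[0.1,0.1,0.1,0],
)

```text
time: 17.32
ee_pos: [420.4, -290.3, 280.7]
orientation: [-0.081, 0.997, -0.012, -0.005]
contact_force: [0.5, -0.2, 0.6]
finger_gap: 0.586
```

```bash
python3 - <<'E'
from h import *
goto([420,-300,262],.15+np.pi); print(st()[2].round(3))
p=camera_params("wrist"); im=get_image("wrist"); np.save("w16.npy",p["extrinsics"]); cv2.imwrite("pics/w16.png",im)
draw(im,p,CONT,np.array([443,-304.5,0.]),.15,1,0,0,560,420,"pics/w16a.png")
E
```

```text
t17.32 pos [ 420.4 -290.3  280.7] psi -2.979 F [ 0.5 -0.2  0.6] gap 0.586 | units [ 0.069 -0.363  0.757] turn 0.123 tilt 1.54
[[-0.987 -0.162 -0.009]
 [-0.162  0.986 -0.025]
 [ 0.013 -0.024 -1.   ]]
```

View pics/w16a.png

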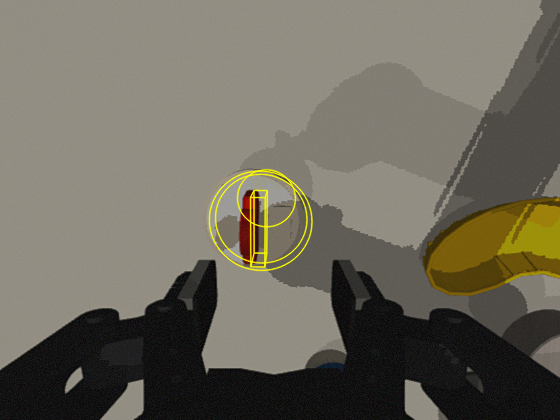

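```bash
python3 - <<'E'
from h import *
p=camera_params("wrist"); p["extrinsics"]=np.load("w16.npy"); im=cv2.imread("pics/w16.png")
CONT.append(circ(47.5,106)); 
th=np.linspace(0,np.pi,20)
im=cv2.convertScaleAbs(im,alpha=1.5,beta=10)
draw(im,p,[],np.zeros(3),0,6,205,160,115,115,"pics/_1.png")
draw(im,p,CONT,np.array([443,-307.,0.]),.15,6,205,160,115,115,"pics/_2.png")
i=np.hstack([cv2.imread("pics/_1.png"),cv2.imread("pics/_2.png")]); cv2.imwrite("pics/w16b.png",cv2.resize(i,(800,400)))
E
```

```text
(no output)
```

View pics/w16b.png

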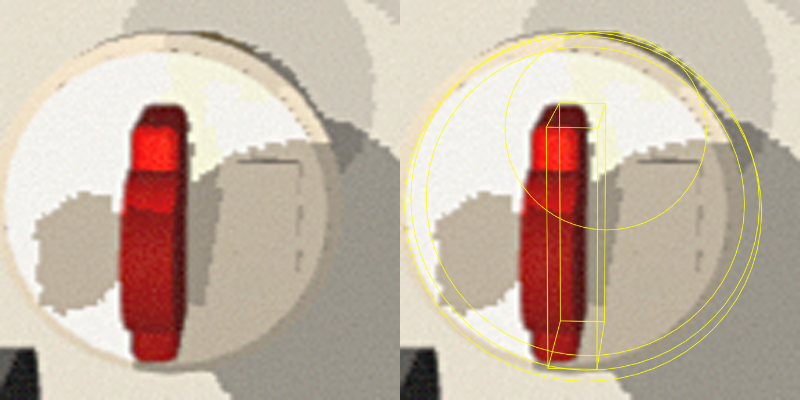

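```bash
python3 - <<'E'
from h import *
goto([420,-300,262],.15+np.pi); print(robot.sense()["joint_velocities"].round(4))
p=camera_params("wrist"); im=get_image("wrist"); np.save("w17.npy",p["extrinsics"]); cv2.imwrite("pics/w17.png",im)
p2=camera_params("wrist"); print((p2["extrinsics"]-p["extrinsics"])[:3,3])
CONT.append(circ(44.5,114)); 
im=cv2.convertScaleAbs(im,alpha=1.5,beta=10)
draw(im,p,CONT,np.array([442.4,-310.5,0.]),.15,6,200,160,115,115,"pics/_1.png")
A=cv2.imread("pics/side13.png"); b=camera_params("side")
draw(A,b,CONT,np.array([442.4,-310.5,0.]),.15,12,325,140,57,57,"pics/_2.png")
i=np.hstack([cv2.imread("pics/_1.png"),cv2.resize(cv2.imread("pics/_2.png"),(690,690))]); cv2.imwrite("pics/w17b.png",cv2.resize(i,(800,400)))
E
```

```text
t17.37 pos [ 420.8 -289.8  281.2] psi -2.978 F [-0.5 -0.   0.8] gap 0.585 | units [ 0.089 -0.38   0.777] turn 0.129 tilt 1.54
[ 0.0321 -0.0049 -0.0076 -0.0035  0.0093 -0.0162]
[ 0.31356542  0.61836069 -0.29582462]
```

View pics/w17b.png

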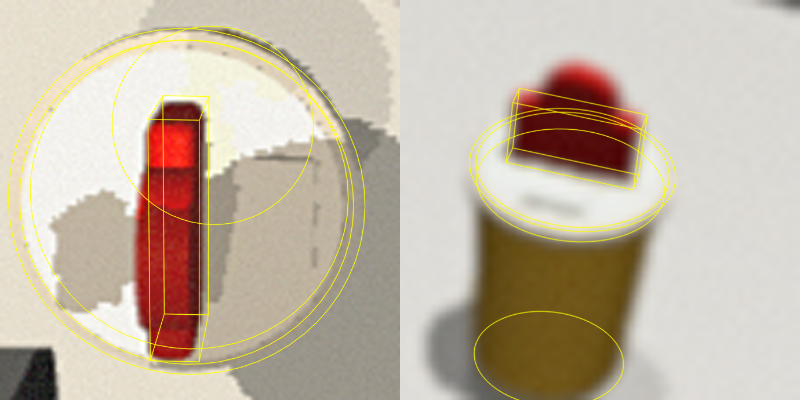

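```bash
python3 - <<'E'
from h import *
goto([422.6,-313.7,180],.15+np.pi)
E
```

```text
t17.42 pos [ 421.1 -289.1  280.9] psi -2.977 F [ 0.2  0.8 -0.5] gap 0.585 | units [ 0.053 -0.884  4.057] turn 0.136 tilt 1.53
```

>>> carry_out(
  offset=[
    [0,-0.3,0.6],
    [0,-0.4,0.9],
    [0,-0.2,0.9],
    [0,0,0.9],
    [0,0,0.4],
  ],
  turn=[0.1,0,0,0,0],
)

```text
time: 17.83
ee_pos: [428.4, -312.1, 194.5]
orientation: [-0.08, 0.997, -0.015, 0.002]
contact_force: [-0.5, 0.2, -0.2]
finger_gap: 0.579
```

```bash
python3 - <<'E'
from h import *
goto([422.6,-313.7,118],.15+np.pi); print(st()[2].round(3))
p=camera_params("wrist"); im=get_image("wrist"); cv2.imwrite("pics/w18.png",im)
draw(im,p,CONT,np.array([442.4,-310.5,0.]),.15,1,0,0,560,420,"pics/w18a.png")
goto([422.6,-313.7,118],.15+np.pi)
E
```

```text
t17.83 pos [ 428.4 -312.1  194.5] psi -2.981 F [-0.5  0.2 -0.2] gap 0.579 | units [0.244 0.068 3.06 ] turn 0.097 tilt 1.74
[[-0.987 -0.159  0.006]
 [-0.16   0.987 -0.03 ]
 [-0.001 -0.03  -1.   ]]
t17.88 pos [ 428.  -311.9  193.7] psi -2.981 F [-1.4  1.5 -0.8] gap 0.588 | units [0.227 0.055 3.026] turn 0.098 tilt 1.7
```

View pics/w18a.png

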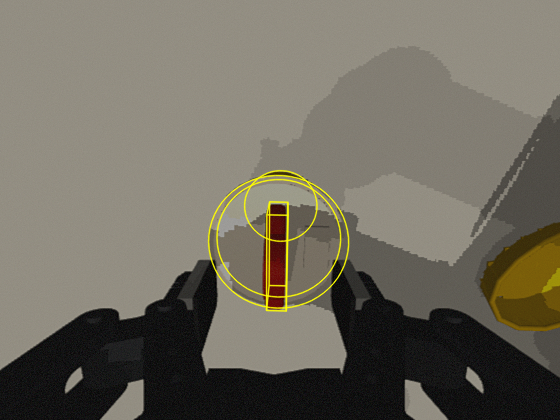

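>>> carry_out(
  offset=[
    [0.15,0,0.6],
    [0.1,0.02,0.8],
    [0.05,0.02,0.8],
    [0,0,0.4],
  ],
  turn=[0.1,0,0,0],
)

```text
time: 18.22
ee_pos: [425.2, -313.1, 133.5]
orientation: [-0.078, 0.997, -0.017, 0.005]
contact_force: [-0.6, 0.9, -0.8]
finger_gap: 0.589
```

```bash
python3 - <<'E'
from h import *
goto([422.6,-313.7,119],.15+np.pi); im=get_image("wrist"); cv2.imwrite("pics/w19.png",im); goto([422.6,-313.7,119],.15+np.pi); print(st()[2].round(3))
E
```

```text
t18.22 pos [ 425.2 -313.1  133.5] psi -2.986 F [-0.6  0.9 -0.8] gap 0.589 | units [0.112 0.011 0.578] turn 0.051 tilt 2.05
t18.27 pos [ 424.9 -313.   132.5] psi -2.986 F [-0.7  0.2 -1.2] gap 0.587 | units [0.1   0.004 0.539] turn 0.051 tilt 2.0
[[-0.988 -0.154  0.012]
 [-0.155  0.987 -0.033]
 [-0.007 -0.034 -0.999]]
```

View pics/w19.png

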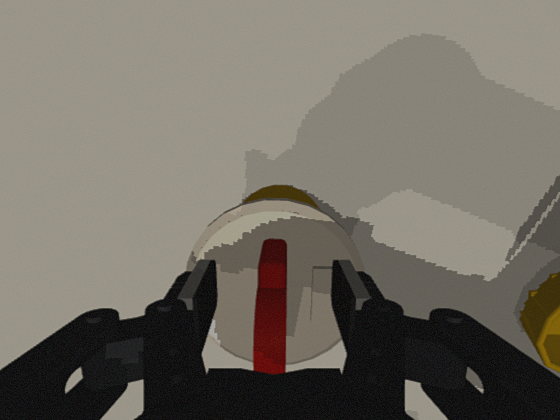

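>>> carry_out(
  offset=[
    [0.1,0,0.35],
    [0,0,0.15],
  ],
  turn=[0.05,0],
)

```text
time: 18.43
ee_pos: [424.2, -313.7, 121.5]
orientation: [-0.076, 0.997, -0.018, 0.006]
contact_force: [-1.5, 0.0, -0.4]
finger_gap: 0.585
```

```bash
python3 - <<'E'
from h import *
goto([422.6,-313.7,119],.15+np.pi); get_image("wrist");goto([422.6,-313.7,119],.15+np.pi)
E
```

```text
t18.43 pos [ 424.2 -313.7  121.5] psi -2.990 F [-1.5  0.  -0.4] gap 0.585 | units [0.064 0.012 0.1  ] turn 0.015 tilt 2.11
t18.48 pos [ 424.7 -313.9  121.6] psi -2.990 F [ 0.6 -0.1  0.7] gap 0.583 | units [0.082 0.023 0.104] turn 0.019 tilt 2.14
```

>>> carry_out(
  offset=[
    [0.08,0,0.08],
    [0,0,0],
    [0,0,0],
    [0,0,0],
  ],
  turn=[0,0,0,0],
  claw=0,
  squeeze=50,
)

```text
time: 18.82
ee_pos: [424.0, -314.6, 122.0]
orientation: [-0.076, 0.997, -0.018, 0.007]
contact_force: [-0.3, 2.2, 1.3]
finger_gap: 0.129
```

```bash
python3 - <<'E'
from h import *
goto([422.6,-313.7,119],.15+np.pi); print(st()[2].round(3))
p=camera_params("wrist"); im=get_image("wrist"); np.save("w20.npy",p["extrinsics"]); cv2.imwrite("pics/w20.png",im); goto([422.6,-313.7,119],.15+np.pi)
s,q,R,psi=st()
draw(im,p,CONT,np.array([442.4,-311,0.]),.15,1,0,0,560,420,"pics/w20a.png")
E
```

```text
t18.82 pos [ 424.  -314.6  122. ] psi -2.989 F [-0.3  2.2  1.3] gap 0.129 | units [0.053 0.048 0.119] turn 0.026 tilt 2.27
[[-0.988 -0.152  0.017]
 [-0.152  0.988 -0.036]
 [-0.012 -0.038 -0.999]]
t18.87 pos [ 424.2 -314.6  122.1] psi -2.989 F [-0.9  1.   3.5] gap 0.129 | units [0.058 0.05  0.12 ] turn 0.028 tilt 2.29
```

View pics/w20a.png

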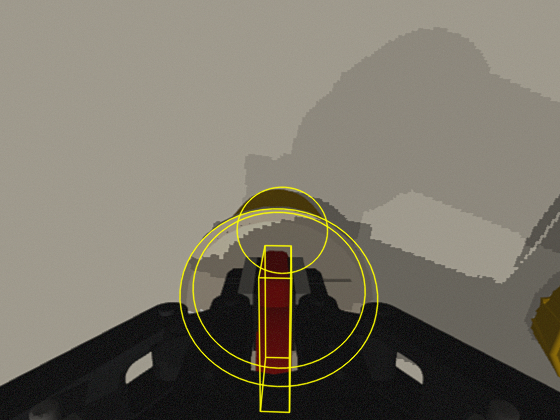

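The grip is held (11 mm opening, force near zero). Lifting next.

>>> carry_out(
  offset=[
    [0,0,-0.3],
    [0,0,-0.6],
    [0,0,-0.9],
    [0,0,-0.9],
    [0,0,-0.9],
    [0,0,-0.9],
    [0,0,-0.7],
    [0,0.2,-0.4],
  ],
  turn=[0,0,0,0,0,0,0,0],
  squeeze=70,
)

```text
time: 19.53
ee_pos: [416.4, -303.6, 266.1]
orientation: [-0.075, 0.997, -0.016, 0.002]
contact_force: [0.7, 0.1, -3.6]
finger_gap: 0.129
```

```bash
python3 - <<'E'
from h import *
goto(w(-175,0,275),UY+np.pi); print(st()[2].round(3)); plan(w(-175,0,275),UY+np.pi,13)
B=get_image("side"); cv2.imwrite("pics/side21.png",B)
E
```

```text
t19.53 pos [ 416.4 -303.6  266.1] psi -2.991 F [ 0.7  0.1 -3.6] gap 0.129 | units [-3.866 11.509 -0.715] turn -1.240 tilt 1.84
[[-0.989 -0.149  0.007]
 [-0.15   0.988 -0.031]
 [-0.002 -0.032 -0.999]]
[[-0.3, 0.89, -0.06], [-0.31, 0.88, -0.05], [-0.32, 0.88, -0.05], [-0.32, 0.88, -0.05], [-0.33, 0.87, -0.05], [-0.34, 0.87, -0.05], [-0.35, 0.87, -0.05], [-0.36, 0.86, -0.05], [-0.37, 0.86, -0.05], [-0.38, 0.86, -0.05], [-0.38, 0.85, -0.05], [-0.39, 0.85, -0.05], [-0.4, 0.84, -0.05]] turn/row -0.095
```

View pics/side21.png

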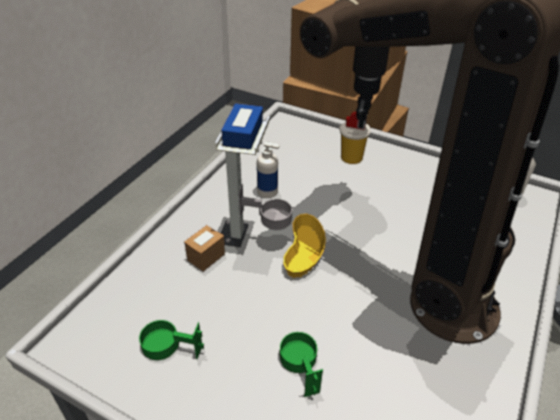

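The side view shows the container held upright at (354,140) and the holder hanging unobstructed at (262,208). I'll use this clear view for a seating check.

```bash
python3 - <<'E'
from h import *
B=cv2.imread("pics/side21.png"); b=camera_params("side")
draw(B,b,HOLDER,w(-105,0,90),UY,8,225,160,75,72,"pics/_2.png"); draw(B,b,[],w(-105,0,90),UY,8,225,160,75,72,"pics/_1.png")
i=np.hstack([cv2.imread("pics/_1.png"),cv2.imread("pics/_2.png")]); cv2.imwrite("pics/n1.png",cv2.resize(i,(800,384)))
A=get_image("scene"); a=camera_params("scene"); cv2.imwrite("pics/scene21.png",A)
draw(A,a,HOLDER,w(-105,0,90),UY,8,230,190,55,65,"pics/n2.png")
E
```

```text
(no output)
```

View pics/n1.png

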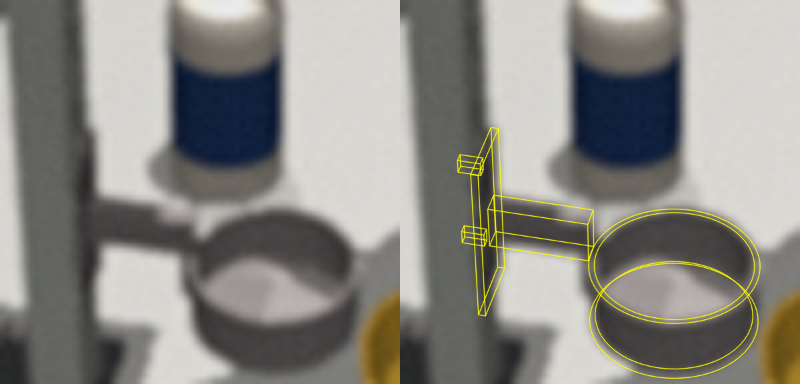

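```bash
python3 - <<'E'
from h import *
R=cv2.cvtColor(cv2.imread("pics/side21.png"),cv2.COLOR_BGR2GRAY).astype(np.float32)
for n in ("side11","side13","side15"):
    X=cv2.cvtColor(cv2.imread(f"pics/{n}.png"),cv2.COLOR_BGR2GRAY).astype(np.float32)
    for nm,(x0,y0,x1,y1) in {"arm":(243,195,260,214),"platebottom":(236,205,248,222),"static foot":(222,215,248,245)}.items():
        W=np.eye(2,3,dtype=np.float32)
        try:
            cc,W=cv2.findTransformECC(X[y0:y1,x0:x1],R[y0:y1,x0:x1],W,cv2.MOTION_TRANSLATION,(3,200,1e-6)); print(n,nm,W[:,2].round(2),round(cc,3))
        except Exception as e: print(n,nm,"fail")
E
```

```text
side11 arm [-0.34  0.42] 0.895
side11 platebottom [0.02 0.18] 0.996
side11 static foot [-0.02 -0.02] 0.999
side13 arm [-0.18  0.12] 0.97
side13 platebottom [0.01 0.02] 1.0
side13 static foot [-0.03 -0.04] 0.999
side15 arm [-0.2   0.11] 0.97
side15 platebottom [ 0.02 -0.01] 1.0
side15 static foot [-0.02 -0.03] 0.998
```

Between the pictures before and after the press, the holder moved down about 0.2–0.4 px (roughly 1 mm) and has not moved since. That fits seating fully on that press. Carrying the container now.

>>> carry_out(
  offset=[
    [-0.2,0.5,-0.1],
    [-0.3,0.8,-0.1],
    [-0.32,0.85,-0.1],
    [-0.32,0.85,-0.1],
    [-0.33,0.85,-0.1],
    [-0.34,0.85,-0.1],
    [-0.35,0.85,-0.05],
    [-0.35,0.85,-0.05],
    [-0.35,0.85,-0.05],
    [-0.35,0.85,-0.05],
  ],
  turn=[-0.1,-0.1,-0.1,-0.1,-0.1,-0.1,-0.1,-0.1,-0.1,-0.1],
)

```text
time: 20.47
ee_pos: [449.1, -82.2, 269.4]
orientation: [-0.126, 0.992, -0.013, -0.006]
contact_force: [0.1, 0.1, -2.9]
finger_gap: 0.127
```

```bash
python3 - <<'E'
from h import *
print(inU(st()[1]));goto(w(-175,0,275),UY+np.pi); print(st()[2].round(3)); 
E
```

```text
[-215.5  -69.5  269.4]
t20.47 pos [449.1 -82.2 269.4] psi -2.890 F [ 0.1  0.1 -2.9] gap 0.127 | units [-1.536  2.818 -0.318] turn -0.270 tilt 1.67
[[-0.968 -0.249 -0.008]
 [-0.249  0.968 -0.028]
 [ 0.014 -0.025 -1.   ]]
```

>>> carry_out(
  offset=[
    [-0.45,0.85,-0.15],
    [-0.45,0.85,-0.1],
    [-0.35,0.6,-0.05],
    [-0.1,0.15,0],
    [0,0,0],
  ],
  turn=[-0.1,-0.1,-0.05,0,0],
)

```text
time: 20.88
ee_pos: [463.6, -7.9, 269.3]
orientation: [-0.141, 0.99, -0.013, -0.01]
contact_force: [-0.8, -0.6, -3.7]
finger_gap: 0.127
```

```bash
python3 - <<'E'
from h import *
print(inU(st()[1]));goto(w(-123.5,0,275),UY+np.pi); print(st()[2].round(3)) 
p=camera_params("wrist"); im=get_image("wrist"); cv2.imwrite("pics/w22.png",im)
B=get_image("side"); cv2.imwrite("pics/side22.png",B); s,q,R,psi=st(); b=camera_params("side")
ctr=q+R@[-18.5,0,122.1]; print(inU(ctr)); 
draw(B,b,CONT,ctr,psi-np.pi,6,225,110,110,100,"pics/n3.png"); print(inU(q))
draw(im,p,HOLDER,w(-105,0,90),UY,1,0,0,560,420,"pics/w22a.png")
E
```

```text
[-181.    -2.   269.3]
t20.88 pos [463.6  -7.9 269.3] psi -2.858 F [-0.8 -0.6 -3.7] gap 0.127 | units [-2.293  0.067 -0.282] turn 0.033 tilt 1.88
[[-0.96  -0.28  -0.016]
 [-0.28   0.96  -0.029]
 [ 0.023 -0.023 -0.999]]
[-166.    -5.8  147. ]
[-181.6   -3.   269.5]
```

View pics/n3.png

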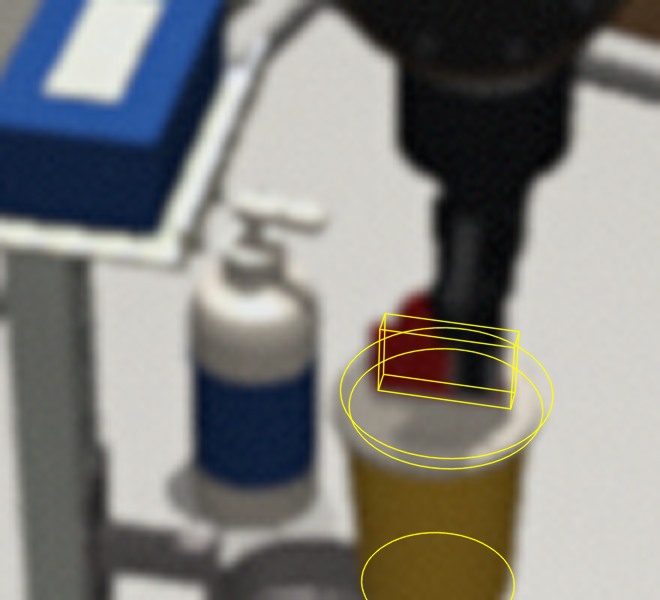

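View pics/w22a.png

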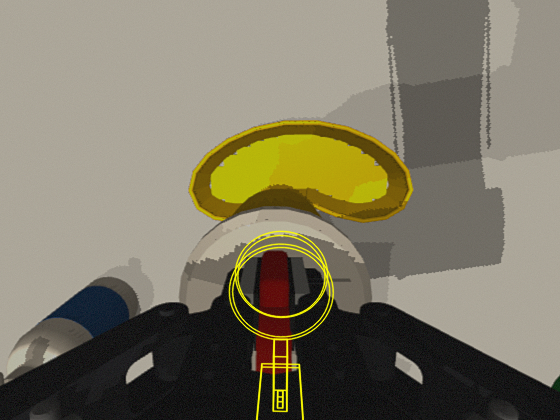

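```bash
python3 - <<'E'
from h import *
im=cv2.convertScaleAbs(cv2.imread("pics/w20.png"),alpha=1.5,beta=10); crop(im,170,180,220,130,3,"pics/o1.png")
im=cv2.convertScaleAbs(cv2.imread("pics/w22.png"),alpha=1.5,beta=10); crop(im,170,180,220,130,3,"pics/o2.png")
E
```

```text
(no output)
```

View pics/o2.png

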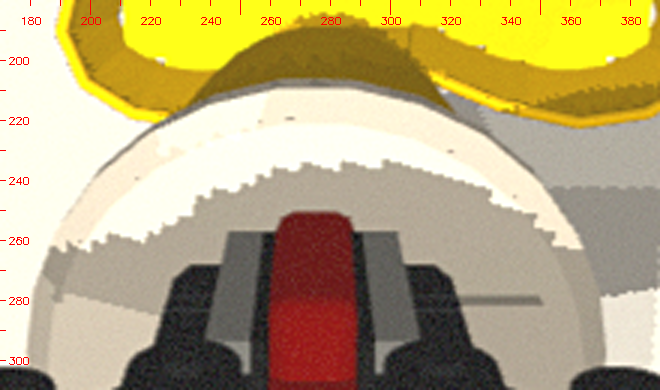

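```bash
python3 - <<'E'
from h import *
p=camera_params("wrist"); s,q,R,psi=st()
E=np.linalg.inv(np.r_[np.c_[R,q],[[0,0,0,1]]])@p["extrinsics"]
pt=dict(p); pt["extrinsics"]=E
O=np.array([(274.5,207.5),(178.5,289.5),(371.8,289.5),(187.8,259.5),(363.5,259.5),(201.8,239.5),(349.5,239.5)])
for zt in (4,8.1,12):
    X=np.array([onz(pt,o,zt)[:2] for o in O])
    f=lambda c:np.hypot(X[:,0]-c[0],X[:,1]-c[1])-c[2]
    r=least_squares(f,[-18,0,47]); print(zt,r.x.round(1),r.fun.round(1))
# grip +x end top edge at z=148 -> tool z 122.1-148
print(onz(pt,(274.5,180+212/3-.5),122.1-148))
E
```

```text
4 [-15.4   0.3  45.1] [ 0.2  0.2 -0.  -0.2 -0.  -0.2 -0.1]
8.1 [-17.6   0.3  46.3] [ 0.2  0.2 -0.  -0.2 -0.  -0.2 -0.1]
12 [-19.7   0.3  47.5] [ 0.2  0.2 -0.  -0.2 -0.  -0.2 -0.1]
[ 21.38979878  -0.16819063 -25.9       ]
```

```bash
python3 - <<'E'
from h import *
p=camera_params("wrist"); s,q,R,psi=st()
E=np.linalg.inv(np.r_[np.c_[R,q],[[0,0,0,1]]])@p["extrinsics"]
pt=dict(p); pt["extrinsics"]=E
print([onz(pt,(274.5,180+212/3-.5),z)[0].round(1)-30 for z in (8,10,12)])
print([onz(pt,(274.5,180+301/3-.5),z)[0].round(1)-30 for z in (-26,-24,-22)])
E
```

```text
[np.float64(-21.2), np.float64(-21.9), np.float64(-22.7)]
[np.float64(-20.1), np.float64(-21.0), np.float64(-22.0)]
```

```bash
python3 - <<'E'
from h import *
goto(w(-123.5,-1,272),UY+np.pi)
E
```

```text
t20.98 pos [463.3  -9.  269.5] psi -2.859 F [-0.  -0.4 -3. ] gap 0.124 | units [-2.321  0.073 -0.156] turn 0.022 tilt 1.89
```

>>> carry_out(
  offset=[
    [-0.4,0.03,-0.05],
    [-0.6,0.03,-0.05],
    [-0.6,0,-0.05],
    [-0.4,0,0],
    [-0.1,0,0],
  ],
  turn=[0,0,0,0,0],
)

```text
time: 21.4
ee_pos: [514.9, 3.3, 271.4]
orientation: [-0.138, 0.99, -0.013, -0.011]
contact_force: [0.6, 0.1, -3.4]
finger_gap: 0.128
```

```bash
cat >> h.py <<'E'
TG=np.array([.017,-.036])
def cont(s=None):
    s,q,R,psi=st(s); lid=q+R@[-20.5,0,9]; d=np.array([R[0,2]-TG[0],R[1,2]-TG[1],-1]); base=lid+114*d
    print("lid",inU(lid),"base",inU(base),"tiltdeg",np.degrees(np.hypot(d[0],d[1])).round(2),"TCP",inU(q),"tz",R[:2,2].round(3)); return base
E
python3 - <<'E'
from h import *
cont();B=get_image("side");cont(); goto(w(-123.5,-1,240),UY+np.pi); cv2.imwrite("pics/side23.png",B); crop(B,215,100,110,130,5,"pics/p1.png")
A=get_image("scene"); cv2.imwrite("pics/scene23.png",A); crop(A,200,130,120,140,4,"pics/p2.png")
E
```

```text
lid [-108.4   -5.7  261.9] base [-111.9   -3.9  147.9] tiltdeg 2.0 TCP [-128.7   -5.4  271.4] tz [-0.017 -0.029]
lid [-108.6   -5.7  261.8] base [-112.2   -3.9  147.8] tiltdeg 2.02 TCP [-128.9   -5.4  271.3] tz [-0.018 -0.029]
t21.45 pos [514.6   3.2 271.3] psi -2.865 F [-0.4  0.6 -3. ] gap 0.121 | units [-0.247  0.208  1.241] turn -0.028 tilt 1.96
```

View pics/p1.png

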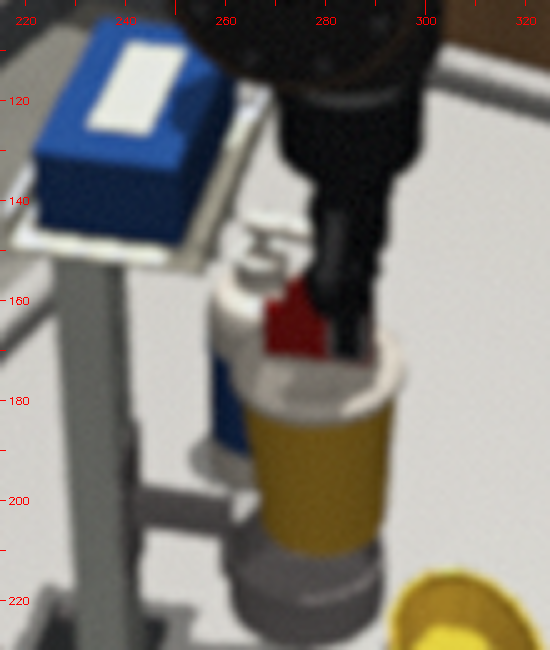

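View pics/p2.png

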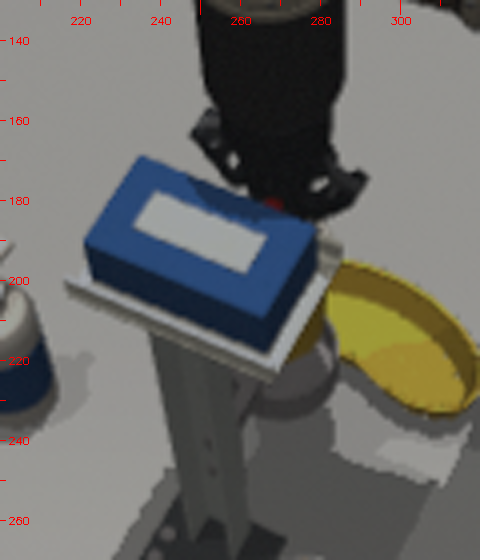

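>>> carry_out(
  offset=[
    [-0.14,0.1,0.1],
    [-0.1,0.06,0.1],
    [0,0,0],
  ],
  turn=[0,0,0],
)

```text
time: 21.75
ee_pos: [517.3, 7.9, 265.3]
orientation: [-0.137, 0.99, -0.013, -0.011]
contact_force: [-1.1, 0.2, -3.4]
finger_gap: 0.126
```

```bash
python3 - <<'E'
from h import *
cont();get_image("side");base=cont(); goto(w(-123.5,-1,240),UY+np.pi)
E
```

```text
lid [-104.8   -2.   255.8] base [-1.085e+02 -1.000e-01  1.418e+02] tiltdeg 2.1 TCP [-125.    -1.7  265.3] tz [-0.019 -0.029]
lid [-104.9   -2.1  256.1] base [-108.6   -0.2  142.1] tiltdeg 2.09 TCP [-125.2   -1.8  265.6] tz [-0.019 -0.029]
t21.80 pos [517.2   7.8 265.6] psi -2.866 F [-1.2  0.3 -2.6] gap 0.131 | units [-0.094  0.056  1.02 ] turn -0.041 tilt 1.98
```

>>> carry_out(
  offset=[
    [-0.08,0,0.3],
    [-0.06,0.02,0.5],
    [-0.04,0,0.4],
    [0,0,0.1],
  ],
  turn=[0,0,0,0],
)

```text
time: 22.13
ee_pos: [520.8, 8.9, 232.1]
orientation: [-0.138, 0.99, -0.013, -0.01]
contact_force: [-0.8, -0.2, -2.7]
finger_gap: 0.13
```

```bash
python3 - <<'E'
from h import *
cont();B=get_image("side");base=cont(); goto(w(-123.5,-1,216),UY+np.pi); crop(B,215,100,110,130,5,"pics/p3.png"); print(robot.sense()["ft_torque"].round(2))
E
```

```text
lid [-101.1   -2.   222.6] base [-1.044e+02 -1.000e-01  1.086e+02] tiltdeg 1.94 TCP [-121.4   -1.8  232.1] tz [-0.016 -0.028]
lid [-101.3   -2.1  222.6] base [-1.047e+02 -1.000e-01  1.086e+02] tiltdeg 1.96 TCP [-121.5   -1.8  232.1] tz [-0.016 -0.028]
t22.18 pos [520.7   8.8 232.1] psi -2.865 F [-0.1 -0.8 -2.8] gap 0.127 | units [0.064 0.046 0.644] turn -0.032 tilt 1.86
[ 0.15  0.05 -0.01]
```

View pics/p3.png

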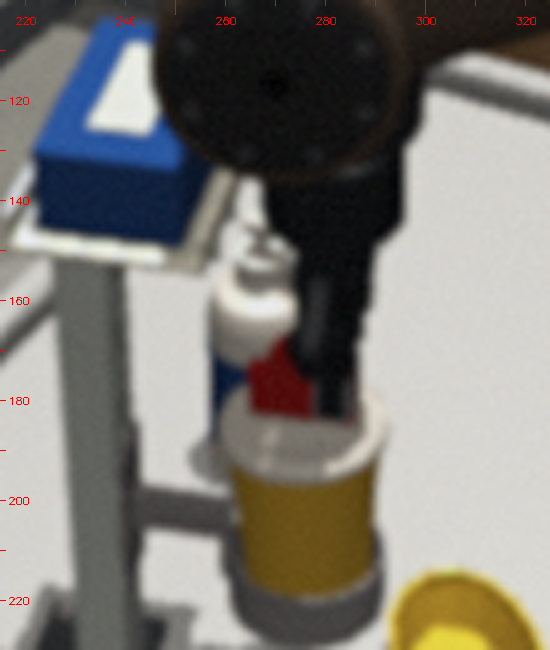

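The base is inside the cup mouth (side view, container centre about 277, cup 259–292) and there is no side force. Lowering on.

>>> carry_out(
  offset=[
    [0.03,0,0.2],
    [0.02,0,0.15],
    [0,0,0.05],
  ],
  turn=[0,0,0],
)

```text
time: 22.43
ee_pos: [519.4, 8.0, 221.8]
orientation: [-0.138, 0.99, -0.013, -0.01]
contact_force: [0.9, -0.7, -3.6]
finger_gap: 0.127
```

```bash
python3 - <<'E'
from h import *
cont();get_image("wrist");base=cont(); goto(w(-123.5,-1,216),UY+np.pi)
E
```

```text
lid [-102.7   -2.4  212.3] base [-106.    -0.6   98.3] tiltdeg 1.92 TCP [-122.9   -2.2  221.8] tz [-0.016 -0.028]
lid [-102.8   -2.4  212.2] base [-106.1   -0.6   98.2] tiltdeg 1.94 TCP [-123.    -2.2  221.7] tz [-0.016 -0.028]
t22.48 pos [519.4   8.  221.7] psi -2.865 F [ 0.5 -0.1 -3. ] gap 0.127 | units [0.013 0.052 0.226] turn -0.031 tilt 1.87
```

>>> carry_out(
  offset=[
    [0,0.02,0.12],
    [0,0,0.06],
  ],
  turn=[0,0],
)

```text
time: 22.65
ee_pos: [519.5, 8.5, 217.5]
orientation: [-0.138, 0.99, -0.013, -0.009]
contact_force: [0.0, -0.1, -2.6]
finger_gap: 0.13
```

```bash
python3 - <<'E'
from h import *
cont(); goto(w(-123.5,-1,216),UY+np.pi)
E
```

```text
lid [-102.5   -2.   208. ] base [-105.8   -0.2   94. ] tiltdeg 1.88 TCP [-122.8   -1.8  217.5] tz [-0.015 -0.028]
t22.65 pos [519.5   8.5 217.5] psi -2.865 F [ 0.  -0.1 -2.6] gap 0.130 | units [0.026 0.032 0.059] turn -0.030 tilt 1.82
```

>>> carry_out(
  offset=[
    [0,0,0.08],
    [0,0,0.04],
  ],
  turn=[0,0],
)

```text
time: 22.82
ee_pos: [519.9, 8.0, 216.3]
orientation: [-0.139, 0.99, -0.013, -0.008]
contact_force: [-5.2, 1.0, 8.4]
finger_gap: 0.128
```

```bash
python3 - <<'E'
from h import *
cont(); goto(w(-123.5,-1,216),UY+np.pi)
E
```

```text
lid [-102.1   -2.6  206.8] base [-105.2   -0.9   92.8] tiltdeg 1.77 TCP [-122.5   -2.3  216.3] tz [-0.013 -0.029]
t22.82 pos [519.9   8.  216.3] psi -2.864 F [-5.2  1.   8.4] gap 0.128 | units [0.042 0.053 0.01 ] turn -0.021 tilt 1.82
```

Contact came at TCP z 216.3. That is 94.2 mm above the TCP height when the container stood on the worktop, so the cup floor is at 94 and the holder is home. Releasing.

>>> carry_out(
  offset=[
    [0,0,0],
    [0,0,0],
    [0,0,0],
  ],
  turn=[0,0,0],
  claw=45,
)

```text
time: 23.07
ee_pos: [521.3, 8.2, 218.0]
orientation: [-0.139, 0.99, -0.013, -0.006]
contact_force: [0.8, 0.5, 0.4]
finger_gap: 0.527
```

```bash
python3 - <<'E'
from h import *
cont(); goto(w(-123.5,-1,270),UY+np.pi); cv2.imwrite("pics/w24.png",get_image("wrist"))
E
```

```text
lid [-100.8   -2.8  208.7] base [-103.4   -1.1   94.7] tiltdeg 1.55 TCP [-121.1   -2.5  218. ] tz [-0.009 -0.028]
t23.07 pos [521.3   8.2 218. ] psi -2.863 F [0.8 0.5 0.4] gap 0.527 | units [ 0.129  0.01  -2.079] turn -0.016 tilt 1.71
```

View pics/w24.png

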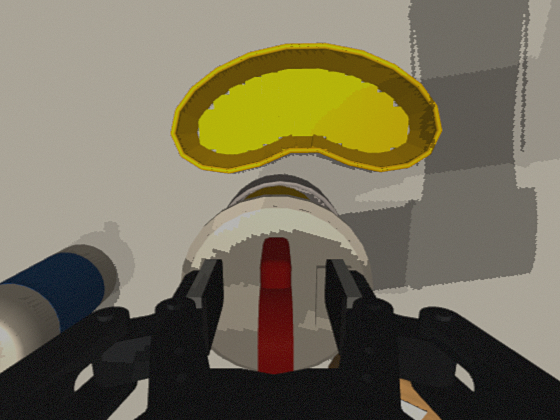

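>>> carry_out(
  offset=[
    [0.05,0,-0.3],
    [0.05,0,-0.6],
    [0.05,0,-0.8],
    [0.2,0,-0.6],
    [0.7,0,-0.3],
    [0.9,0,0],
    [0.9,0,0],
    [0.4,0,0],
  ],
  turn=[0,0,0,0,0,0,0,0],
)

```text
time: 23.78
ee_pos: [443.5, -12.7, 290.2]
orientation: [-0.139, 0.99, -0.014, -0.006]
contact_force: [0.6, -0.4, 0.1]
finger_gap: 0.525
```

```bash
python3 - <<'E'
from h import *
print(inU(st()[1])); goto(w(-200,-1,275),UY+np.pi); 
p=camera_params("wrist"); im=get_image("wrist"); cv2.imwrite("pics/w25.png",im); B=get_image("side"); A=get_image("scene"); cv2.imwrite("pics/side25.png",B); cv2.imwrite("pics/scene25.png",A)
b=camera_params("side"); draw(B,b,HOLDER+[l+[0,0,4] for l in CONT[:3]],w(-105,0,90),UY,6,220,140,110,95,"pics/q1.png"); draw(B,b,[],w(-105,0,90),UY,6,220,140,110,95,"pics/q0.png")
i=np.hstack([cv2.imread("pics/q0.png"),cv2.imread("pics/q1.png")]); cv2.imwrite("pics/q.png",cv2.resize(i,(800,346)))
draw(im,p,[circ(46,40)]+[l+[0,0,4] for l in CONT[:3]],w(-105,0,90),UY,1,0,0,560,420,"pics/q2.png")
E
```

```text
[-201.7   -1.1  290.2]
t23.78 pos [443.5 -12.7 290.2] psi -2.863 F [ 0.6 -0.4  0.1] gap 0.525 | units [-0.076  0.019  0.606] turn -0.016 tilt 1.78
```

View pics/q.png

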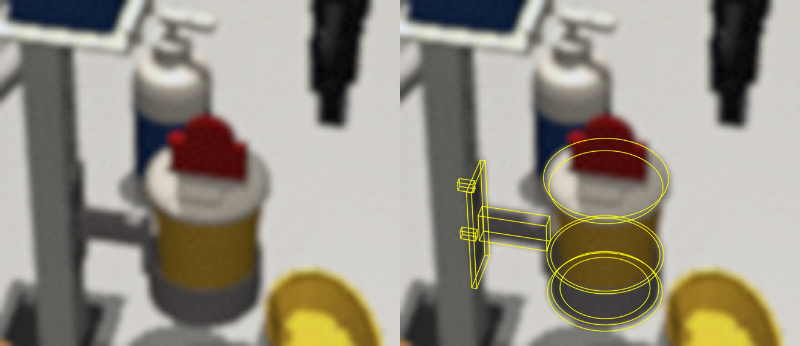

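View pics/q2.png

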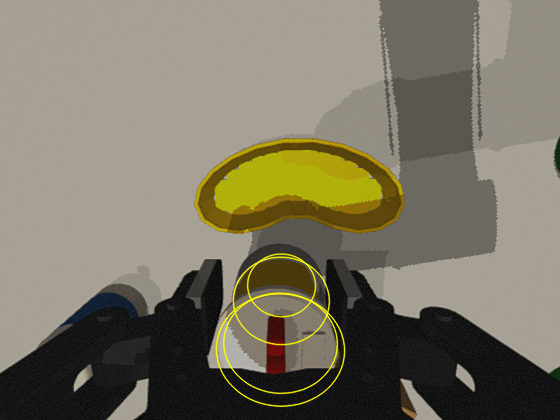

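View pics/side25.png

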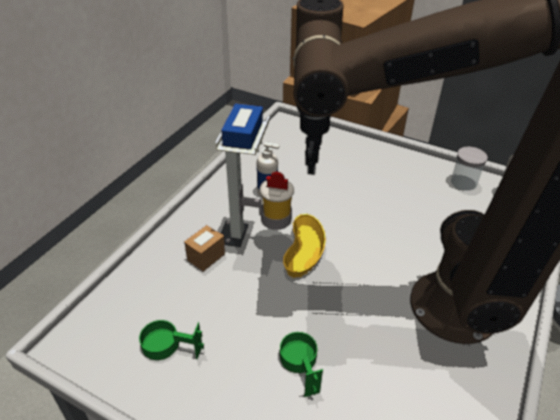

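```bash
python3 - <<'E'
from h import *
R=cv2.cvtColor(cv2.imread("pics/side21.png"),cv2.COLOR_BGR2GRAY).astype(np.float32)
X=cv2.cvtColor(get_image("side"),cv2.COLOR_BGR2GRAY).astype(np.float32); S0=cv2.cvtColor(cv2.imread("pics/side0.png"),cv2.COLOR_BGR2GRAY).astype(np.float32)
def e(A,B,n,x0,y0,x1,y1):
    W=np.eye(2,3,dtype=np.float32)
    cc,W=cv2.findTransformECC(A[y0:y1,x0:x1],B[y0:y1,x0:x1],W,cv2.MOTION_TRANSLATION,(3,200,1e-6)); print(n,W[:,2].round(2),round(cc,3))
e(R,X,"platebottom",236,205,248,222); e(R,X,"arm",243,195,257,214); e(S0,X,"box",180,222,232,272); e(S0,X,"pump top",252,140,285,168)
try: e(S0,X,"dish",280,210,335,280)
except Exception as x: print("dish fail")
goto(w(-200,0,280))
E
```

```text
platebottom [ 0.01 -0.03] 1.0
arm [ 0.01 -0.  ] 1.0
box [-0.03  0.01] 1.0
pump top [-0.   -0.01] 1.0
dish [0.27 0.06] 0.593
t23.98 pos [445.6 -11.9 289.7] psi -2.863 F [-0.2 -0.1 -0.7] gap 0.525 | units [0.016 0.048 0.386] turn 0.000 tilt 1.79
```

```bash
python3 - <<'E'
from station import robot
print(robot.job_done())
E
```

```text
the job is handed in; nothing more can be done
None
```

The holder hangs in the two lowest slots, the container stands upright in its cup with the gripper clear of both, and the job was handed in at about 24 s. No verdict was reported.

**What I did:**
- **Holder grip:** I gripped the steel holder by its far cup wall. A vertical tool on the arm would have driven the wrist into the shelf.
- **Hanging:** I hooked both claws in, lowered the holder, and pressed it home with a finger.
- **Container:** I gripped the sharps container off-centre on its red grip, so the wrist stayed clear of the shelf. I then stood it in the cup and backed away.

**Last checks:**
- **Holder home:** The plate matched the home position within about 1 mm in the wrist picture. The cup floor was met 94.2 mm above the worktop, against 94 mm nominal. The holder did not move between the press and hand-in (0.03 px or less).
- **Bystanders:** The box and pump bottle had not moved (0.03 px or less). The dish comparison was weak (correlation 0.59, about 0.3 px, with changed shadows), but by eye the dish is where it started.

**What went wrong or disagreed:**
- **Press force:** The press peaked at 106 N at the wrist, much more than intended. That is under the 120 N wrist limit. I assumed the finger linkage made the contact; if it counted as the gripper's body, it broke the 40 N limit.
- **Height re-check:** I broke off a separate check of the cup-floor height with shut fingers, because the tool had drifted up to 3.8° toward the shelf.
- **Camera disagreement:** The wrist and side cameras differed by about 5 mm on the container's starting position. Closing the jaws took that up.

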